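Set a countersink bit into the bench collet and tighten the nut

TASK

Take the countersink bit (the one with the wide pointed head) out of the wooden rack, push its shank down the collet of the upright holder until it is fully home on the stop, without ramming it, and let go of it. Then turn the hexagonal collet nut clockwise until the collet grips the shank firmly, about as tight as fingers would make it and without overtightening, and let go. Leave the other two bits, the right-angle plug and the jar where they are.

Things in the scene. Friction and masses are not known exactly. Their poses are not given: they have to be found in the camera images.
- bit_mid (a point): Centre of the head of the steel countersink bit, the widest of the three bits in the rack and the only one with a pointed top; z axis up along the bit to the point. From the foot up: tapered foot 4 mm high (6.4 mm across at its end), shank 10 mm across to 46 mm, head 17 mm across from 49 to 67 mm, cone to the blunt top at 73 mm. This point is 58 mm above the foot, on the axis. 70 g.
- bit_foot (a point): Centre of the foot (lower end of the shank) of the countersink bit, on its axis, 58 mm below bit_mid. Same axes.
- holder: Upright collet holder fixed to the bench: base disc 90 mm across and 12 mm high, column 50 mm across up to 40 mm, neck 28 mm across up to the nut. Origin at the centre of its underside, z up the collet's axis. The stop (floor of the bore) for the bit's foot is 52 mm above the origin. Over 60 N between bit and holder is ramming.
- mouth (a point): Centre of the collet's mouth, level with the nut's top, 86 mm above the bench and 34 mm above the stop; two brass jaws leave 12 to 20 mm there at the start. The lowest 10 mm of the bore are 12.4 mm wide; a spring clip there presses on the shank, so a dropped bit sticks 2 to 7 mm too high: that last bit must be pushed, with roughly 4 to 12 N, until the hard stop. A seated bit stands 39 mm out of the nut.
- nut (a joint): Collet nut, rad; clockwise from above raises it and closes the jaws (4.5 mm per rad each). Starts at 0 to 0.2, ends at 3.0, stays where left. The turn before the jaws meet the shank varies (about 0.25 to 1.15 rad) and must be felt: it drags with a steady 0.45 N m when free; then the torque climbs within some 0.2 rad: 0.14 N m above that the grip is just firm, 0.3 well tightened, 0.7 overtightened.
- nut_mid (a point): Centre of the hexagonal steel collet nut, on the holder's axis, 74 mm above the bench: 36 mm across flats, 24 mm high (62 to 86 mm above the bench). Its x axis is square to one of the flats and turns with the nut; the flats repeat every 60 degrees. Below the nut the neck is only 28 mm across for 22 mm.
- jaw_a: One of the two brass collet jaws inside the nut; origin on the holder's underside near its axis, z up. It moves along its own -x towards the shank. The jaws should press on the shank with at least 15 N each and never more than 80 N.
- mill_mid (a point): Bystander: plain straight 10 mm pin-like bit in the rack, flat top, 58 mm long; this point is 45 mm above its foot.
- ball_mid (a point): Bystander: bit with a small ball head 14 mm across, 59 mm long, in the rack; this point is 45 mm above its foot.
- rack: Wooden rack fixed to the bench, 50 x 160 x 32 mm (x, y, z), origin at the centre of its underside. Three holes 12 mm across and 26 mm deep in a row along its y axis, 50 mm apart; the bits stand in them in any order, feet 6 mm above the bench.
- plug_mid (a point): Bystander: right-angle coaxial plug, steel, 22 mm across and 30 mm high; point at half height.
- jar_mid (a point): Bystander: closed amber jar, 56 mm across, 75 mm high; point at half height.
Mind the look-alikes: they are no part of the job. What is meant by the holder is not orange or pink, and is the smaller of those in its own colour.

How it is judged (in metres and radians):
On the way, in this order (a step that is already met when the one before it is completed fails the run):
1. the bit's shank is fully home in the collet: its foot on the stop to within 2 mm, upright in the bore, and no longer held by the fingers, the collet not yet tightened (z of bit_foot in the frame of holder below 0.054 m and horizontal distance between bit_foot and mouth below 0.003 m and angle between bit_mid's own z axis and vertical below 0.2 rad and contact force between the fingers and bit below 0.1 N and contact force between jaw_a and bit below 12 N), for 0.2 s.
2. the nut has been turned until the jaw presses on the shank with at least 15 N (contact force between jaw_a and bit above 15 N), for 0.2 s.
At the end, for the whole second after the job is handed in: The countersink bit stands upright in the collet (within 0.12 rad), its foot within 2 mm of the stop and 3 mm of the axis, the jaw presses on its shank with more than 15 N, and everything is at rest and released (z of bit_foot in the frame of holder below 0.054 m and horizontal distance between bit_foot and mouth below 0.003 m and angle between bit_mid's own z axis and vertical below 0.12 rad and contact force between jaw_a and bit above 15 N and linear speed of bit below 0.02 m/s and velocity of joint nut below 0.05 rad/s); the robot touches nothing.
It fails at once if the bit is rammed: over 60 N between the bit and the holder's stop and bore (contact force between holder and bit above 60 N).
It fails at once if the collet is overtightened: a jaw presses on the shank with over 80 N (contact force between jaw_a and bit above 80 N).
It fails at once if another bit, the plug or the jar is disturbed (moved over 15 mm) (distance of any of mill_mid, ball_mid, plug_mid, jar_mid from where it was at the start of the episode above 0.015 m).
It also fails if it takes over 69 s, if anything falls off the work surface, if the arm or the gripper's body presses on something with over 40 N, if the wrist force passes 120 N, or if a joint passes its speed limit or range.

ROBOT

A 7-joint arm with a two-finger parallel gripper is mounted at the origin on the work surface. World frame = base frame: x ahead of the robot, y to its left, z up, the work surface at z = 0. Lengths are in mm, angles in rad, forces in N, time in s.
With the tool pointing down it reaches from about 400 to 875 mm from the base axis. Payload 4.4 kg.
Tool frame: the origin (TCP) lies at the very end of the fingers, on their centre line; the grasp point (between the pads) lies 19 mm behind it; z points along the fingers, x is the direction in which the jaws open and shut, and the axes are right-handed (so a half turn about z gives the same grasp; the last joint's range is limited). The gripper opens to 85 mm and grips with 20 to 120 N. Pads are 22 mm wide; open, the fingers measure 114 mm over their backs; the gripper's body (76 mm by 85 mm) begins 54 mm behind the grasp point. The pads swing forward as they close: fully open they stand 13 mm farther back than shut.
Start: joints at [-0.066, 0.628, 0.038, 1.517, -0.027, 0.996, -0.02], TCP at [650.014, 0.027, 231.313] pointing down, gripper open.
Joint ranges: [-3.06, 3.06], [-0.37, 2.12], [-1.25, 1.32], [0.18, 2.47], [-1.1, 4.24], [0.23, 1.98], [-2.94, 2.94]. Speed limits (rad/s): [2.57, 2.57, 3.14, 3.14, 3.14, 3.14, 3.14].

INTERFACE

Orientations are given as [roll, pitch, yaw] about the fixed x, y, z axes, in that order (R = Rz(yaw) Ry(pitch) Rx(roll)).
In Python, from cell import * gives the robot as it stands. The module is installed in compiled form; this text tells all that it offers.
- The arm moves only by the tool play_rows, never from a script. Its argument "targets" is a list of rows, each an object with "slide": the shift along the tool's x, y, z in mm, a list of three; "turn": the turn, a rotation vector about the tool's x, y, z in degrees, a list of three; "hand": the finger opening in mm, from 0 to 85.4. A call has 1 to 5 rows; each row shifts and turns the commanded pose from where the row before left it, along the tool's axes as they then stand; what a row does not reach is not made up. A row lasts 1/8 s, in which the tool goes at most 62.5 mm and 10.7 degrees, less where a joint would pass 70% of its speed; a pose out of reach is approached as far as the arm can. A call is refused whole if a number of a shift passes 62.5 or a number of a turn 10.7, either way. A call with a gripper value outside its range is refused whole. The fingers move at their own pace and stop on an object; the grip force is fixed at half the most. Time passes only in rows, so rows that do not move let the fingers close. It gives the time, the measured TCP pose, the force and the opening at its end, in the units of the state.
- read_state(): the state, without advancing time (a new reading comes with each control period).
- get_image(name): name is "scene" or "side" or "wrist"; returns (picture, depth): 480x640x3 uint8, blue, green, red; 480x640 float32, mm along the optical axis (not along the pixel's ray), 0 where there is no reading.
- calibration(name): a dict with "K" (3x3 intrinsics, pixels), "R" (3x3) and "t" (3): a world point X has camera coordinates R X + t. Camera axes: x right, y down, z forward; pixel columns grow to the right and rows downward; lengths in mm; the calibration is good to about 2 mm. A picture is of the moment at which its call begins: read the wrist's pose just before it. calibration takes no time and is no camera call; for the wrist camera it gives the pose at the moment of the call.
- finish_job(): hands the job in, once; it reports no verdict.
The state is a dict: "clock": time; "qpos": joint angles; "qd": joint speeds; "tau": joint torques, N m; "eef_pos": TCP position; "tool_rot": TCP orientation; "force": force on the tool from outside, world axes, zero at the start; "torque": the same for the moment, N m; "width": finger opening in mm.
Only numpy, scipy, OpenCV 4.12 (cv2) and the standard library are available. Lean on these libraries where they do the work, as an engineer would, in place of code of your own. Each camera call takes 0.05 s, during which the arm holds its last target.

## Working session

There is one attempt and no reset: what is moved stays moved. The work goes in short steps, Python scripts to look and compute and a tool call to move; the robot and the scene stay as the last step left them, time stands still between calls to the robot, and variables do not carry over. Pictures are saved under pics/ and viewed, and the job is handed in when it is done.

Besides the shell and the picture viewer there is one more tool, called after "Call:" as name(argument=value, ...), one argument or row to a line, values as JSON. play_rows: Moves the arm, as the interface text tells. Its arguments: {"type":"object","properties":{"targets":{"type":"array"}},"required":["targets"]}

```bash
mkdir -p pics
python3 - <<'E'
from cell import *
import cv2
s=read_state();print(s)
for n in ("scene","side","wrist"):
    im,d=get_image(n);cv2.imwrite(f"pics/{n}0.png",im)
    import numpy as np;np.save(f"{n}0.npy",d)
    c=calibration(n);print(n,c)
E
```

```text
{'clock': 0.0, 'qpos': array([-0.06579202,  0.62932352,  0.03843626,  1.5183634 , -0.02701372,
        0.99629814, -0.01998533]), 'qd': array([-6.15880635e-04, -4.63281782e-04,  8.38248492e-05, -1.18259747e-03,
       -1.92747765e-04, -1.33825822e-03, -8.49882248e-04]), 'tau': array([-1.11932164e-03, -5.63405585e+01,  1.22606792e+00, -1.93450052e+01,
        1.09587883e-02,  1.05136272e-02, -8.84369996e-06]), 'eef_pos': array([6.49379483e+02, 3.13837907e-02, 2.30405100e+02]), 'tool_rot': array([3.14158403e+00, 1.87474150e-03, 3.92488739e-06]), 'force': array([ 0.10766783, -0.05665514, -0.44966005]), 'torque': array([ 0.00215636,  0.03460949, -0.01662397]), 'width': 85.38716841040498}
scene {'K': array([[504.84333112,   0.        , 310.96208412],
       [  0.        , 504.84333112, 245.2612753 ],
       [  0.        ,   0.        ,   1.        ]]), 'R': array([[-0.36067337,  0.93245675,  0.02095518],
       [ 0.65791361,  0.27027718, -0.70292242],
       [-0.66110846, -0.2397387 , -0.71095777]]), 't': array([ 184.19397941, -307.47409763, 1217.65924445])}
side {'K': array([[462.26241352,   0.        , 321.48792795],
       [  0.        , 462.26241352, 232.757793  ],
       [  0.        ,   0.        ,   1.        ]]), 'R': array([[-0.98172521, -0.19025189,  0.00445369],
       [-0.15127766,  0.7659867 , -0.62480352],
       [ 0.11545858, -0.61405911, -0.78076932]]), 't': array([533.79521375, 121.71932773, 820.14964275])}
wrist {'K': array([[350.6586039 ,   0.        , 316.82050663],
       [  0.        , 350.6586039 , 233.47185407],
       [  0.        ,   0.        ,   1.        ]]), 'R': array([[ 9.99998542e-01,  1.61611426e-04, -1.70018453e-03],
       [ 6.39947799e-04, -9.58439912e-01,  2.85293752e-01],
       [-1.58341798e-03, -2.85294424e-01, -9.58438618e-01]]), 't': array([-649.01471274,  -37.45559556,  379.43300098])}
```

View pics/scene0.png

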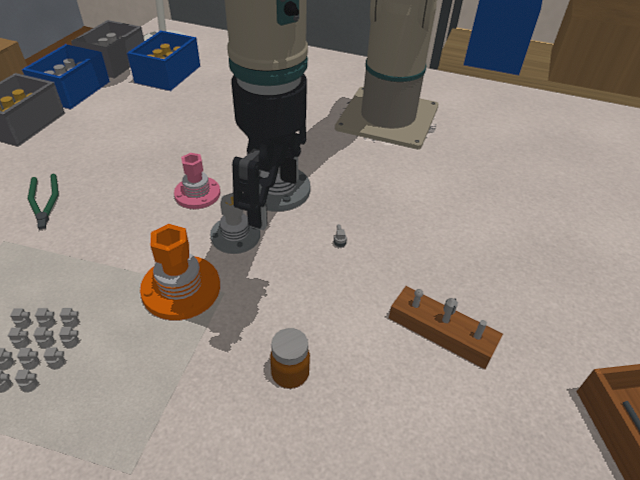

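View pics/side0.png

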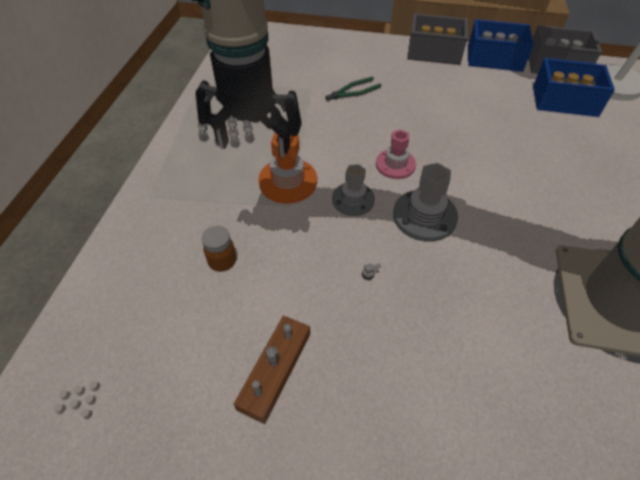

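View pics/wrist0.png

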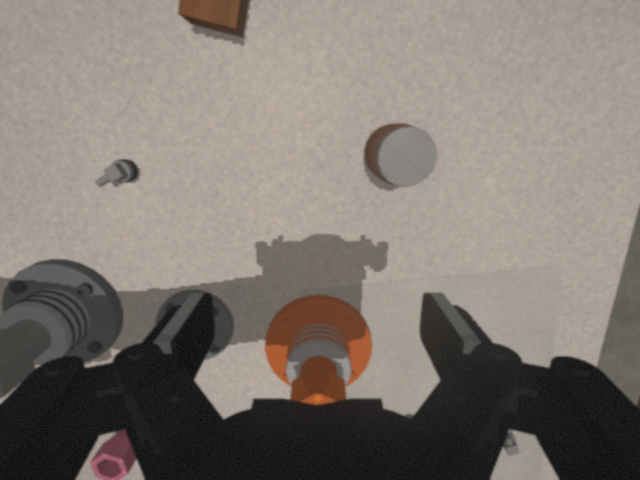

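The scene picture shows the small grey holder at about (235,228), half hidden by the gripper, and the larger grey one at (285,185). The rack is at (445,325) with the pointed bit in the middle at (450,308). The side view shows the small grey holder at (354,190) and the pointed bit at (272,356). Next I'll measure these.

```bash
cat > h.py <<'E'
from cell import *
import numpy as np, cv2
def ray(c,u,v):
    K,R,t=c["K"],np.array(c["R"]),np.array(c["t"])
    d=R.T@np.linalg.inv(K)@np.array([u,v,1.]);o=-R.T@t
    return o,d/np.linalg.norm(d)
def onplane(c,u,v,z):
    o,d=ray(c,u,v);return o+d*(z-o[2])/d[2]
def tri(rs):
    A=np.zeros((3,3));b=np.zeros(3)
    for o,d in rs:
        P=np.eye(3)-np.outer(d,d);A+=P;b+=P@o
    X=np.linalg.solve(A,b);return X,[np.linalg.norm((np.eye(3)-np.outer(d,d))@(X-o)) for o,d in rs]
def proj(c,X):
    p=c["K"]@(np.array(c["R"])@np.array(X)+c["t"]);return p[:2]/p[2]
def cloud(c,d):
    v,u=np.indices(d.shape);K=c["K"]
    P=np.stack([(u-K[0,2])/K[0,0]*d,(v-K[1,2])/K[1,1]*d,d],-1)
    return (P-np.array(c["t"]))@np.array(c["R"])
E
python3 - <<'E'
from h import *
for n,crops in (("scene",[(380,280,520,380),(200,170,330,260)]),("side",[(225,305,325,430),(320,150,470,245)])):
    im=cv2.imread(f"pics/{n}0.png");d=np.load(f"{n}0.npy");c=calibration(n)
    P=cloud(c,d)
    for i,(a,b,e,f) in enumerate(crops):
        k=min(800//(e-a),600//(f-b))
        cv2.imwrite(f"pics/{n}_c{i}.png",cv2.resize(im[b:f,a:e],None,fx=k,fy=k,interpolation=cv2.INTER_CUBIC))
        print(n,i,k)
    for (u,v) in {"scene":[(450,300),(450,303),(417,295),(482,325),(235,200),(340,232),(290,340)],"side":[(272,351),(271,356),(288,327),(256,383),(354,170),(354,180),(370,268),(216,238),(432,170)]}[n]:
        print(n,u,v,P[v,u].round(1))
    print(np.median(P[...,2][(d>0)&(abs(P[...,2])<15)]))
E
```

```text
scene 0 5
scene 1 6
scene 450 300 [574.4 236.9  79.5]
scene 450 303 [578.9 237.9  78.4]
scene 417 295 [566.8 190.3  60.5]
scene 482 325 [588.3 288.2  63.5]
scene 235 200 [724.   -9.1 303.7]
scene 340 232 [451.8  31.4  30.7]
scene 290 340 [721.2  49.6  76.6]
0.9463934150846622
side 0 4
side 1 5
side 272 351 [571.1 242.3  76. ]
side 271 356 [571.3 248.4  72.1]
side 288 327 [558.9 194.9  65.5]
side 256 383 [583.5 288.5  63.5]
side 354 170 [ 509.5 -162.7   72.4]
side 354 180 [ 504.8 -128.9   78.3]
side 370 268 [448.5  37.3  31.4]
side 216 238 [721.7  56.2  74.3]
side 432 170 [ 362.3 -149.2  112.3]
-0.420291007316961
```

Run:
```python
import cv2,numpy as np
a=[cv2.imread(f"pics/{n}.png") for n in("scene_c0","side_c0","scene_c1","side_c1")]
a=[cv2.resize(x,(400,300)) if 0 else cv2.copyMakeBorder(cv2.resize(x,None,fx=min(400/x.shape[1],300/x.shape[0]),fy=min(400/x.shape[1],300/x.shape[0]))[:300,:400],0,max(0,300-int(x.shape[0]*min(400/x.shape[1],300/x.shape[0]))),0,max(0,400-int(x.shape[1]*min(400/x.shape[1],300/x.shape[0]))),0) for x in a]
a=[cv2.resize(x,(400,300)) for x in a]
cv2.imwrite("pics/mont.png",np.vstack([np.hstack(a[:2]),np.hstack(a[2:])]))
```

```text
(no output)
```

View pics/mont.png

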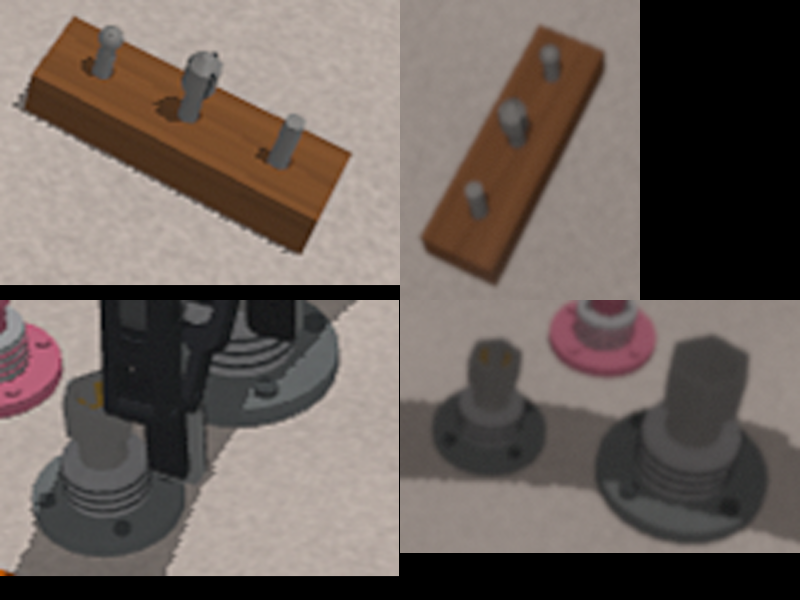

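View pics/scene_c0.png

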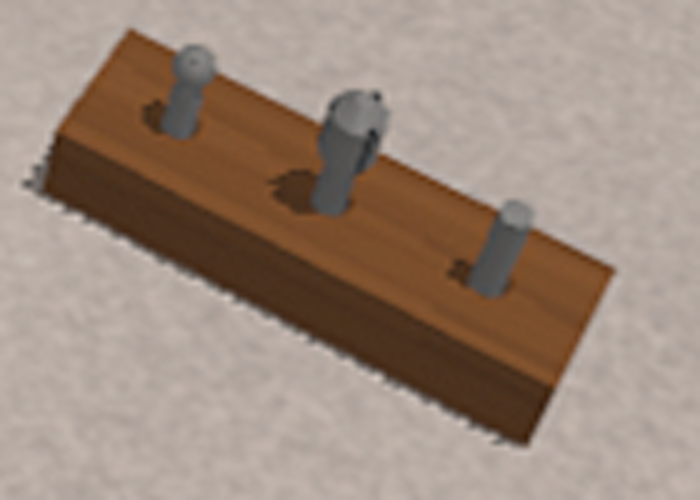

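View pics/side_c1.png

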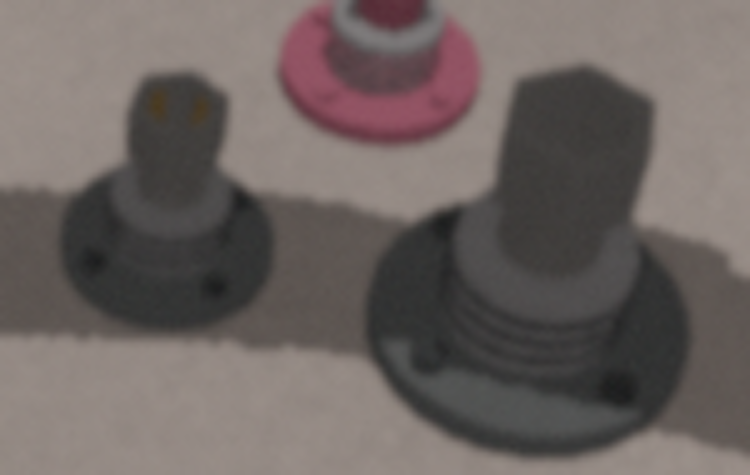

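Call:
play_rows(
  targets=[
    {"slide":[-15,-48,4],"turn":[0,0,0],"hand":85},
    {"slide":[-15,-48,4],"turn":[0,0,0],"hand":85},
    {"slide":[-15,-48,4],"turn":[0,0,0],"hand":85},
    {"slide":[-15,-48,4],"turn":[0,0,6.8],"hand":85},
    {"slide":[-15,-48,4],"turn":[0,0,6.8],"hand":85},
  ],
)

```text
clock: 0.78
eef_pos: [579.9, 242.7, 211.0]
tool_rot: [3.141, 0.001, -0.242]
force: [1.0, 0.2, -0.1]
width: 84.7
```

Call:
play_rows(
  targets=[
    {"slide":[0,0,0],"turn":[0,0,0],"hand":85},
    {"slide":[0,0,0],"turn":[0,0,0],"hand":85},
  ],
)

```text
clock: 1.02
eef_pos: [580.8, 240.8, 211.0]
tool_rot: [3.14, -0.0, -0.237]
force: [0.1, -0.6, 0.0]
width: 84.9
```

Run:
```python
from h import *
s=read_state();print(s["clock"],s["eef_pos"],s["tool_rot"],s["qd"].round(3))
for n in ("wrist","scene","side"):
    c=calibration(n)
    im,d=get_image(n);cv2.imwrite(f"pics/{n}1.png",im);np.save(f"{n}1.npy",d)
    if n=="wrist": np.savez("w1.npz",K=c["K"],R=c["R"],t=c["t"])
```

```text
1.025 [580.77405906 240.80610937 211.0173641 ] [ 3.14028066e+00 -4.43451703e-05 -2.36647496e-01] [ 0.032 -0.006  0.016  0.005  0.001 -0.001 -0.001]
```

View pics/wrist1.png

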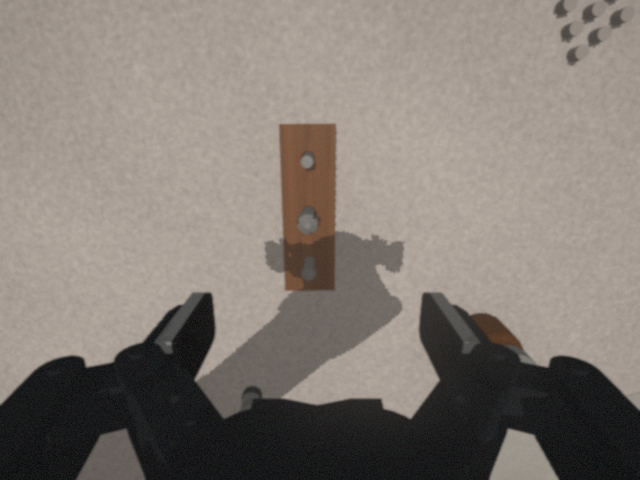

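View pics/scene1.png

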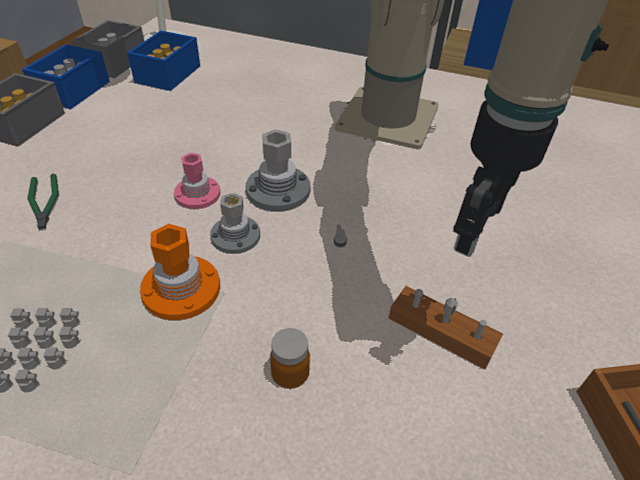

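Run:
```python
from h import *
a=cv2.imread("pics/wrist1.png")[115:300,255:355]
b=cv2.imread("pics/scene1.png")[285:345,400:500]
c=cv2.imread("pics/side1.png")[310:400,240:310]
A=cv2.resize(a,None,fx=3.2,fy=3.2,interpolation=cv2.INTER_CUBIC)
B=cv2.resize(b,None,fx=4.5,fy=4.5,interpolation=cv2.INTER_CUBIC)
C=cv2.resize(c,None,fx=3.6,fy=3.6,interpolation=cv2.INTER_CUBIC)
M=np.zeros((600,780,3),np.uint8);M[:592,:320]=A;M[:270,325:775]=B;M[272:272+C.shape[0],325:325+C.shape[1]]=C[:328]
cv2.imwrite("pics/m1.png",M)
d=cv2.imread("pics/scene1.png")[185:255,200:270];e=cv2.imread("pics/side1.png")[155:225,320:390]
cv2.imwrite("pics/m2.png",np.hstack([cv2.resize(x,(399,399),interpolation=cv2.INTER_CUBIC) for x in(d,e)]))
```

```text
(no output)
```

View pics/m1.png

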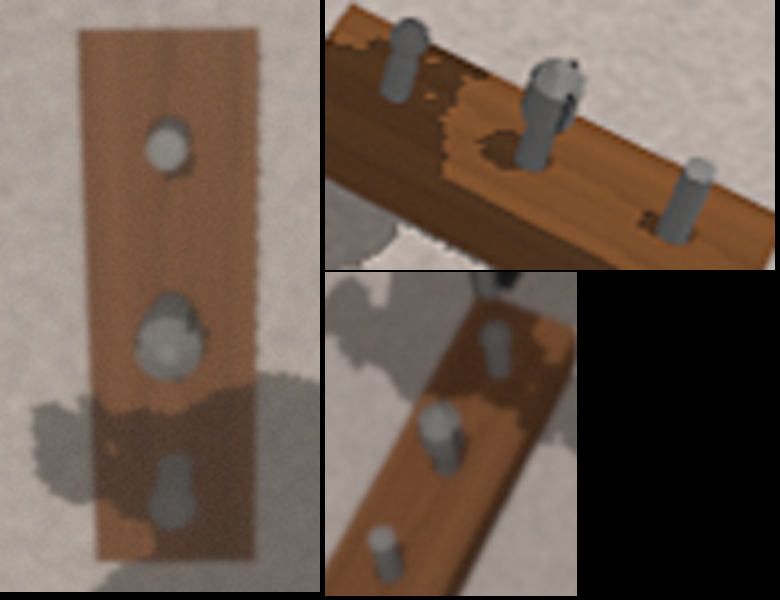

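View pics/m2.png

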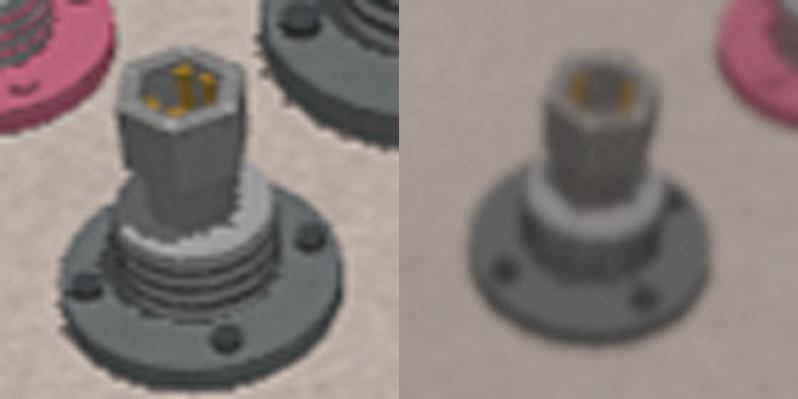

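Run:
```python
from h import *
w=dict(np.load("w1.npz"));sc=calibration("scene");si=calibration("side")
print("bit rim",[onplane(c,u,v,z).round(1) for c,u,v,z in((w,307.5,222.5,73),(sc,451.2,303.4,73),(si,271.9,351,73))])
print(tri([ray(w,307.5,222.5),ray(sc,451.2,303.4),ray(si,271.9,351)]))
# other bits (tops)
print("mill top z64",onplane(w,307.5,161.5,64))
print("ball z51", onplane(w,309,270,52))
print("rack corners", [onplane(w,255+u/3.2,115+v/3.2,32).round(1) for u,v in((80,29),(257,29),(97,560),(256,560))])
print("nut",[onplane(c,u,v,86).round(1) for c,u,v in((sc,231.9,200.4),(si,355.6,170.3))])
print(tri([ray(sc,231.9,200.4),ray(si,355.6,170.3)]))
# base disc from scene & side via depth cloud z 8..14 near
for n,c in(("scene",sc),("side",si)):
    d=np.load(n+"1.npy");P=cloud(c,d);m=(d>0)&(abs(P[...,0]-505)<70)&(abs(P[...,1]+150)<70)
    for lo,hi in((8,16),(82,90)):
        q=P[m&(P[...,2]>lo)&(P[...,2]<hi)]
        if len(q)>5:
            (x,y),r=cv2.minEnclosingCircle(q[:,:2].astype(np.float32));print(n,lo,len(q),x,y,r)
im=cv2.imread("pics/scene1.png");hsv=cv2.cvtColor(im,cv2.COLOR_BGR2HSV)
```

```text
bit rim [array([572.7, 240.9,  73. ]), array([574.3, 240. ,  73. ]), array([571.8, 241. ,  73. ])]
(array([572.35793883, 240.16013504,  70.72488943]), [np.float64(0.20908504890343732), np.float64(0.052846864996531684), np.float64(0.1628781332547886)])
mill top z64 [584.31736175 288.29555034  64.        ]
ball z51 [561.22808182 191.08113954  52.        ]
rack corners [array([567.2, 322.7,  32. ]), array([614.3, 311.3,  32. ]), array([530.4, 167.6,  32. ]), array([579. , 155.9,  32. ])]
nut [array([ 504.3, -148.6,   86. ]), array([ 505. , -148.2,   86. ])]
(array([ 504.93078713, -148.11752387,   86.38532617]), [np.float64(0.2464269565517227), np.float64(0.24642695655184027)])
scene 8 761 505.90252685546875 -149.11062622070312 45.690345764160156
scene 82 238 505.78448486328125 -150.52554321289062 20.660205841064453
side 8 604 505.56915283203125 -149.0360107421875 46.03652572631836
side 82 173 505.9826354980469 -148.17520141601562 20.570716857910156
```

Call:
play_rows(
  targets=[
    {"slide":[-8,2,40],"turn":[0,0,0],"hand":60},
    {"slide":[0,0,40],"turn":[0,0,0],"hand":60},
    {"slide":[0,0,40],"turn":[0,0,0],"hand":60},
    {"slide":[0,0,30],"turn":[0,0,0],"hand":60},
    {"slide":[0,0,0],"turn":[0,0,0],"hand":60},
  ],
)

```text
clock: 1.8
eef_pos: [571.3, 239.2, 59.3]
tool_rot: [3.138, 0.004, -0.239]
force: [-0.1, 0.4, 0.8]
width: 60.0
```

Run:
```python
from h import *
s=read_state();print(s["clock"],s["eef_pos"],s["tool_rot"],s["qd"].round(3))
c=calibration("wrist");im,d=get_image("wrist");cv2.imwrite(f"pics/wrist2.png",im)
print(proj(c,[572.7,240.7,73]),proj(c,[572.7,240.7,55]))
```

```text
1.8 [571.31588719 239.19034797  59.26898624] [ 3.13824441  0.00368848 -0.23942087] [-0.008 -0.051  0.004 -0.039  0.001  0.016 -0.001]
[319.44428966 308.99015093] [319.30449388 289.59008652]
```

View pics/wrist2.png

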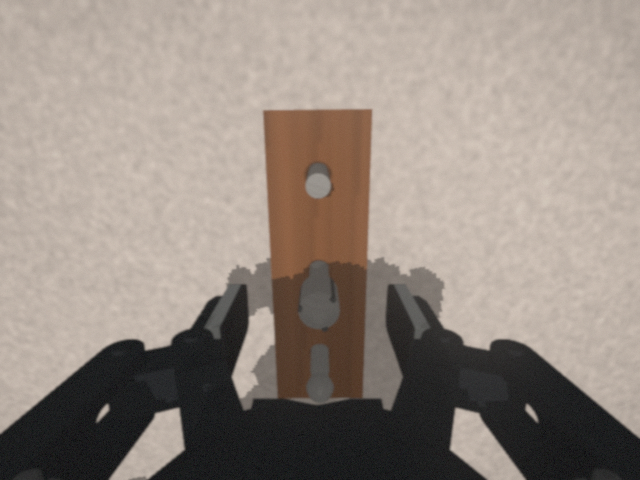

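The head is at (319,305), midway between the fingers. I'll go down the rest and close.

Call:
play_rows(
  targets=[
    {"slide":[1,-1.5,10],"turn":[0,0,0],"hand":60},
    {"slide":[0,0,5],"turn":[0,0,0],"hand":60},
    {"slide":[0,0,0],"turn":[0,0,0],"hand":40},
    {"slide":[0,0,0],"turn":[0,0,0],"hand":25},
  ],
)

```text
clock: 2.35
eef_pos: [574.1, 242.8, 46.7]
tool_rot: [-3.141, -0.0, -0.237]
force: [0.2, -0.2, -1.2]
width: 25.6
```

Call:
play_rows(
  targets=[
    {"slide":[0,0,0],"turn":[0,0,0],"hand":15},
    {"slide":[0,0,0],"turn":[0,0,0],"hand":10},
    {"slide":[0,0,0],"turn":[0,0,0],"hand":10},
    {"slide":[0,0,0],"turn":[0,0,0],"hand":10},
    {"slide":[0,0,0],"turn":[0,0,0],"hand":10},
  ],
)

```text
clock: 2.98
eef_pos: [574.1, 242.8, 46.8]
tool_rot: [-3.141, -0.0, -0.237]
force: [-0.6, 1.1, 5.5]
width: 15.1
```

Run:
```python
from h import *
s=read_state();print(s)
im,d=get_image("wrist");cv2.imwrite(f"pics/wrist3.png",im)
```

```text
{'clock': 2.975, 'qpos': array([-0.49036652,  0.82849684,  0.07476031,  1.7308218 , -0.10010285,
        0.58535874, -0.59368704]), 'qd': array([-0.00087555,  0.00110805,  0.00023178,  0.00134782,  0.00131754,
       -0.00014401,  0.00048144]), 'tau': array([ 2.70175533e-01, -5.58547711e+01,  2.26077497e+00, -1.21320266e+01,
        8.79080454e-02, -3.40138413e-01,  2.29223901e-03]), 'eef_pos': array([574.07686418, 242.84888478,  46.75100025]), 'tool_rot': array([-3.14107068e+00, -3.71766071e-04, -2.37396691e-01]), 'force': array([-0.61602015,  1.06349602,  5.48427293]), 'torque': array([0.04781915, 0.26395403, 0.0074788 ]), 'width': 15.10237728683995}
```

View pics/wrist3.png

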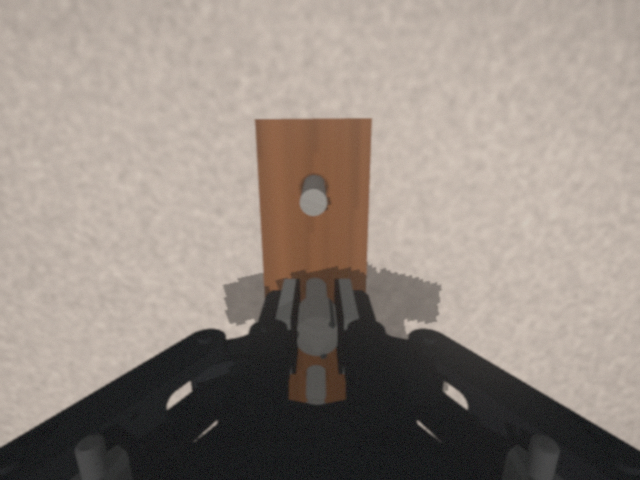

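Call:
play_rows(
  targets=[
    {"slide":[0,0,-10],"turn":[0,0,0],"hand":10},
    {"slide":[0,0,-25],"turn":[0,0,0],"hand":10},
    {"slide":[0,0,-40],"turn":[0,0,0],"hand":10},
    {"slide":[0,0,-40],"turn":[0,0,0],"hand":10},
    {"slide":[0,0,-20],"turn":[0,0,0],"hand":10},
  ],
)

```text
clock: 3.65
eef_pos: [574.8, 242.8, 183.9]
tool_rot: [-3.14, -0.003, -0.238]
force: [-0.6, -1.0, -0.8]
width: 15.0
```

Run:
```python
from h import *
s=read_state();print(s)
for n in("wrist","scene","side"):
    im,d=get_image(n);cv2.imwrite(f"pics/{n}4.png",im);np.save(n+"4.npy",d)
    c=calibration(n);print(n,proj(c,[574,242.5,180]))
```

```text
{'clock': 3.65, 'qpos': array([-0.50757233,  0.64265958,  0.10275946,  1.64871247, -0.08161831,
        0.85107725, -0.60904585]), 'qd': array([-0.01668204, -0.17000527,  0.02387305, -0.11758715,  0.02129031,
        0.32605953, -0.01894063]), 'tau': array([ 8.53159348e-02, -5.55079579e+01,  2.16118589e+00, -1.75171262e+01,
       -4.92845429e-03, -2.22583911e-01,  1.45398639e-02]), 'eef_pos': array([574.84556888, 242.82451635, 183.93023489]), 'tool_rot': array([-3.13968038e+00, -2.72652138e-03, -2.37503240e-01]), 'force': array([-0.58256926, -1.03993796, -0.80294532]), 'torque': array([ 0.02427295,  0.00786688, -0.0157653 ]), 'width': 15.020482501877547}
wrist [313.47631932 293.89586372]
scene [471.27049749 252.37202011]
side [263.37402387 316.52067871]
```

View pics/scene4.png

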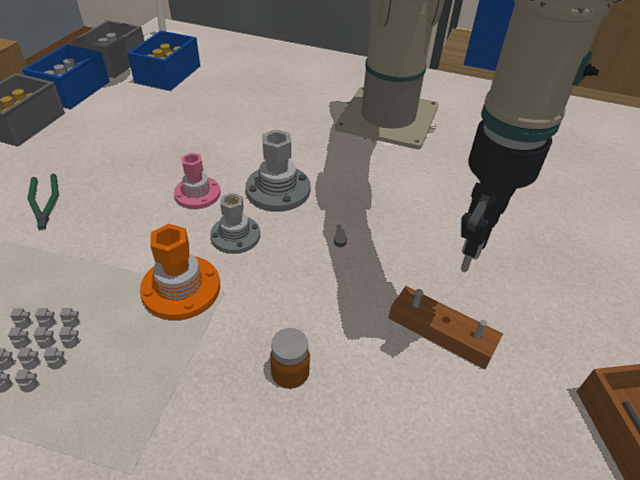

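View pics/side4.png

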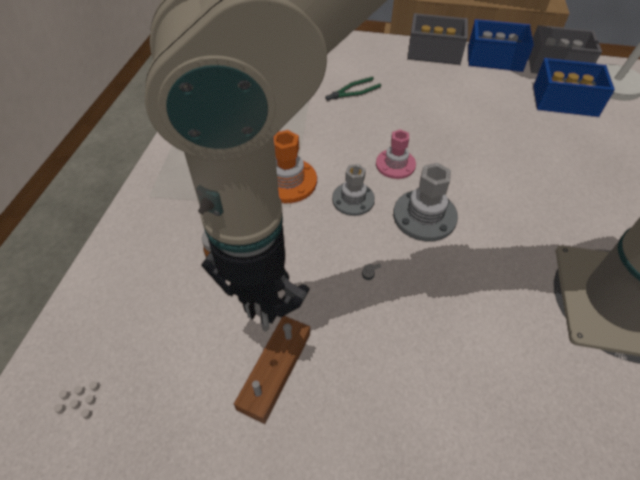

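Call:
play_rows(
  targets=[
    {"slide":[3,30,0],"turn":[0,0,0],"hand":10},
    {"slide":[3,50,0],"turn":[0,0,0],"hand":10},
    {"slide":[3,50,0],"turn":[0,0,0],"hand":10},
    {"slide":[3,50,0],"turn":[0,0,0],"hand":10},
    {"slide":[3,50,0],"turn":[0,0,0],"hand":10},
  ],
)

```text
clock: 4.42
eef_pos: [532.9, 13.9, 179.8]
tool_rot: [3.141, 0.002, -0.237]
force: [0.3, 0.3, -0.6]
width: 15.0
```

Call:
play_rows(
  targets=[
    {"slide":[3,50,0],"turn":[0,0,0],"hand":10},
    {"slide":[3,40,0],"turn":[0,0,0],"hand":10},
    {"slide":[3,25,0],"turn":[0,0,0],"hand":10},
    {"slide":[0,0,0],"turn":[0,0,0],"hand":10},
    {"slide":[0,0,0],"turn":[0,0,0],"hand":10},
  ],
)

```text
clock: 5.05
eef_pos: [515.7, -96.9, 180.5]
tool_rot: [-3.141, 0.002, -0.236]
force: [0.4, 0.6, -0.8]
width: 15.3
```

Run:
```python
from h import *
s=read_state();print(s)
c=calibration("wrist");np.savez("w5.npz",K=c["K"],R=c["R"],t=c["t"])
for n in("wrist","scene","side"):
    im,d=get_image(n);cv2.imwrite(f"pics/{n}5.png",im);np.save(n+"5.npy",d)
print(proj(c,[505.3,-148.8,86]))
```

```text
{'clock': 5.05, 'qpos': array([ 0.08004031,  0.52049672,  0.07747423,  1.92025953, -0.06098572,
        0.70476225, -0.04249687]), 'qd': array([-1.59635486e-02, -6.03107653e-03, -8.63626446e-03, -3.07664444e-03,
        7.19374900e-05,  3.72842544e-04,  2.81861040e-03]), 'tau': array([ 1.09412704e+00, -4.64782941e+01,  2.04155333e+00, -1.50344056e+01,
        8.42451816e-02,  8.04895390e-03,  1.33753761e-03]), 'eef_pos': array([515.73461039, -96.94586641, 180.45667083]), 'tool_rot': array([-3.14075294e+00,  1.79294965e-03, -2.36331931e-01]), 'force': array([ 0.36054999,  0.60156567, -0.8410874 ]), 'torque': array([ 0.04361184, -0.01619818, -0.02696198]), 'width': 15.289570706280728}
[319.84976393 303.44650941]
```

View pics/wrist5.png

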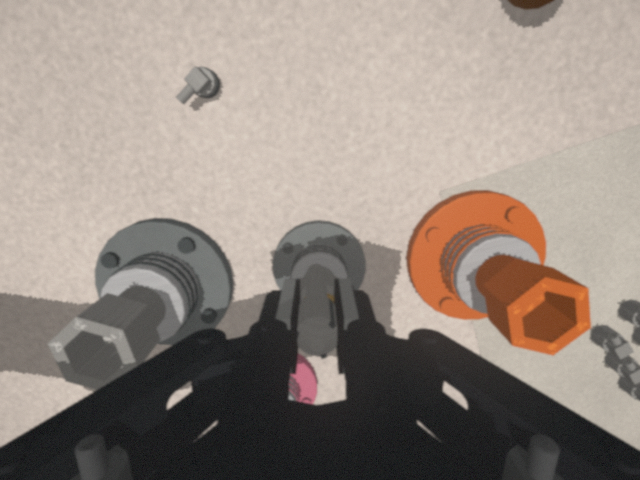

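View pics/scene5.png

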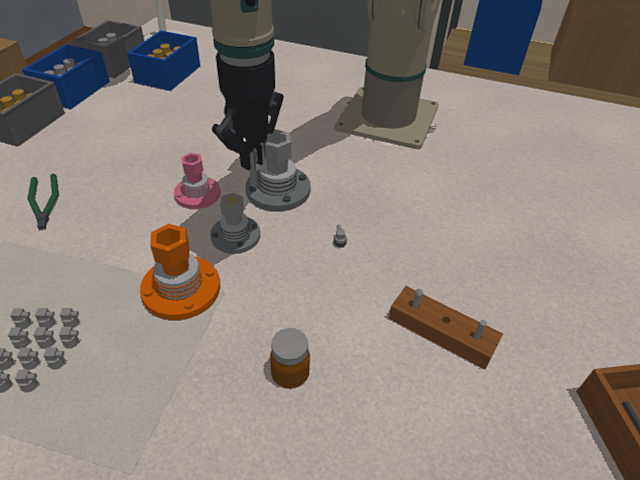

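View pics/side5.png

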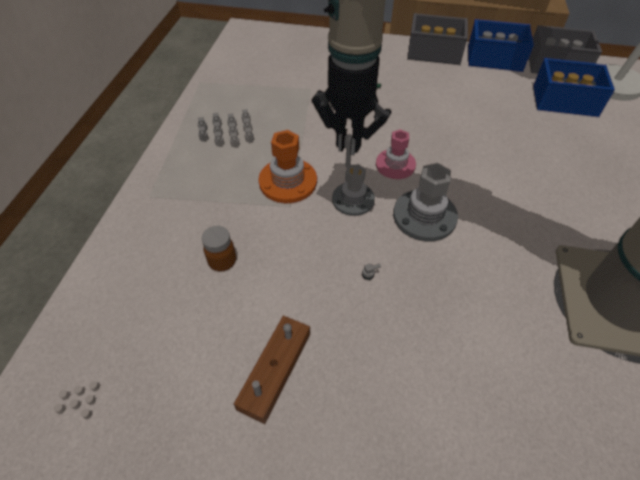

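Call:
play_rows(
  targets=[
    {"slide":[1,20,0],"turn":[0,0,0],"hand":10},
    {"slide":[1,20,10],"turn":[0,0,0],"hand":10},
    {"slide":[0,13,20],"turn":[0,0,0],"hand":10},
    {"slide":[0,0,0],"turn":[0,0,0],"hand":10},
    {"slide":[0,0,0],"turn":[0,0,0],"hand":10},
  ],
)

```text
clock: 5.82
eef_pos: [506.2, -149.1, 151.7]
tool_rot: [-3.141, -0.0, -0.236]
force: [-0.4, 0.1, -0.3]
width: 14.7
```

Run:
```python
from h import *
s=read_state();print(s)
c=calibration("wrist");np.savez("w6.npz",K=c["K"],R=c["R"],t=c["t"])
for n in("wrist","scene","side"):
    im,d=get_image(n);cv2.imwrite(f"pics/{n}6.png",im);np.save(n+"6.npy",d)
x,y,z=s["eef_pos"]
a=cv2.imread("pics/scene6.png")[130:260,175:305];b=cv2.imread("pics/side6.png")[85:215,290:420]
cv2.imwrite("pics/m6.png",np.hstack([cv2.resize(q,(400,400),interpolation=cv2.INTER_CUBIC) for q in(a,b)]))
for n in("scene","side"):
    print(n,[proj(calibration(n),[x,y,zz]).round(1) for zz in (z-40.8,z-10)],[proj(calibration(n),[505.3,-148.8,zz]).round(1) for zz in (86,120)])
```

```text
{'clock': 5.825, 'qpos': array([ 0.18760395,  0.56600255,  0.06826768,  1.94016386, -0.06284393,
        0.6369833 ,  0.0598762 ]), 'qd': array([-0.00555449, -0.00992335,  0.0017059 , -0.00412233, -0.00094816,
       -0.00309236,  0.00378229]), 'tau': array([ 5.07291611e-01, -4.71792305e+01,  1.70562364e+00, -1.36060819e+01,
        4.02383495e-02,  2.97404488e-02, -1.20683242e-03]), 'eef_pos': array([ 506.20610494, -149.08468961,  151.70169484]), 'tool_rot': array([-3.14082396e+00, -4.49390649e-04, -2.35902090e-01]), 'force': array([-0.43495592,  0.10668452, -0.26469059]), 'torque': array([ 0.00475328,  0.01610829, -0.03434381]), 'width': 14.673911386554291}
scene [array([229.8, 189.6]), array([228. , 174.7])] [array([231.5, 200.7]), array([229.7, 185. ])]
side [array([355.9, 160.4]), array([356.9, 148. ])] [array([355.5, 170.1]), array([356.6, 157. ])]
```

View pics/m6.png

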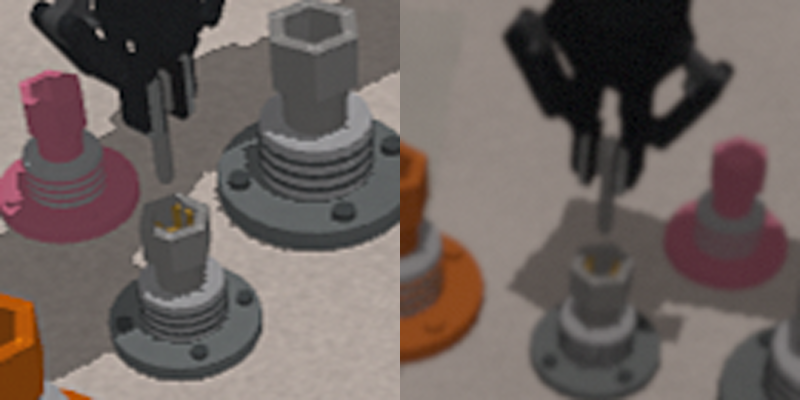

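View pics/wrist6.png

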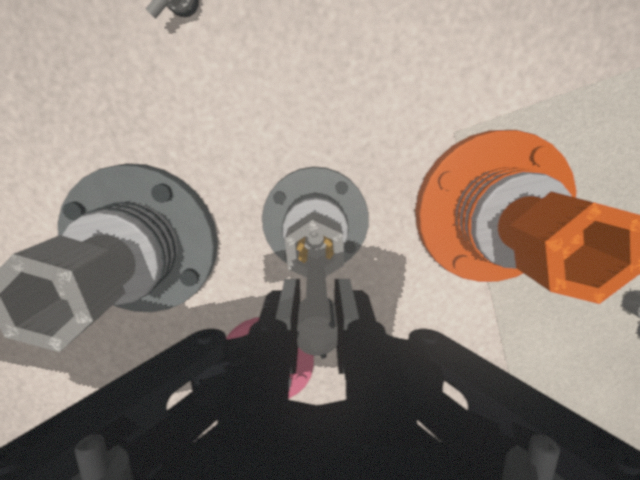

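Run:
```python
from h import *
sc=calibration("scene");si=calibration("side");w=dict(np.load("w6.npz"))
print(tri([ray(sc,228.6,188),ray(si,356.3,159.7)]))
a=cv2.imread("pics/scene6.png")[150:215,205:255];b=cv2.imread("pics/side6.png")[115:180,330:380];c=cv2.imread("pics/wrist6.png")[195:345,260:375]
k=5.3
M=np.hstack([cv2.resize(a,(265,345),interpolation=cv2.INTER_CUBIC),cv2.resize(b,(265,345),interpolation=cv2.INTER_CUBIC),cv2.resize(c,(265,345),interpolation=cv2.INTER_CUBIC)])
cv2.imwrite("pics/m6b.png",M)
```

```text
(array([ 505.39224694, -151.06329513,  112.05768128]), [np.float64(0.8378543157291639), np.float64(0.8378543157291458)])
```

View pics/m6b.png

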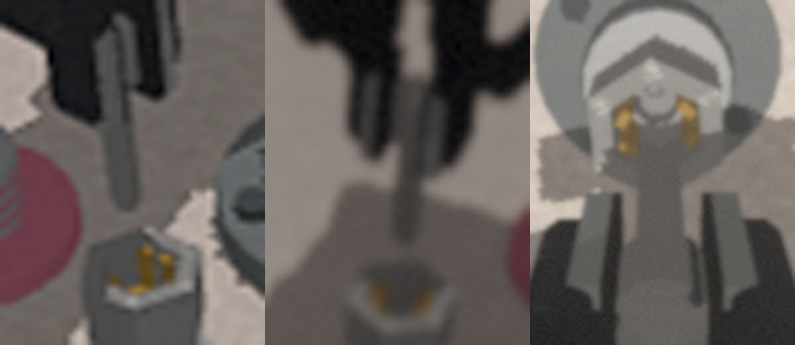

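Call:
play_rows(
  targets=[
    {"slide":[-0.3,-2.9,0],"turn":[0,0,0],"hand":10},
    {"slide":[0,0,8],"turn":[0,0,0],"hand":10},
    {"slide":[0,0,8],"turn":[0,0,0],"hand":10},
    {"slide":[0,0,4],"turn":[0,0,0],"hand":10},
    {"slide":[0,0,0],"turn":[0,0,0],"hand":10},
  ],
)

```text
clock: 6.6
eef_pos: [505.6, -147.5, 130.7]
tool_rot: [3.142, 0.001, -0.238]
force: [-0.2, -0.5, -1.2]
width: 15.0
```

Run:
```python
from h import *
s=read_state();print(s["eef_pos"],s["force"],s["torque"])
for n in("wrist","scene","side"):
    im,d=get_image(n);cv2.imwrite(f"pics/{n}7.png",im)
a=cv2.imread("pics/scene7.png")[150:215,205:255];b=cv2.imread("pics/side7.png")[115:180,330:380];c=cv2.imread("pics/wrist7.png")[195:345,260:375]
M=np.hstack([cv2.resize(q,(265,345),interpolation=cv2.INTER_CUBIC) for q in (a,b,c)])
cv2.imwrite("pics/m7.png",M)
```

```text
[ 505.5640077  -147.45742801  130.71195436] [-0.16627847 -0.46177697 -1.18796056] [-0.09046826 -0.0051977   0.03810229]
```

View pics/m7.png

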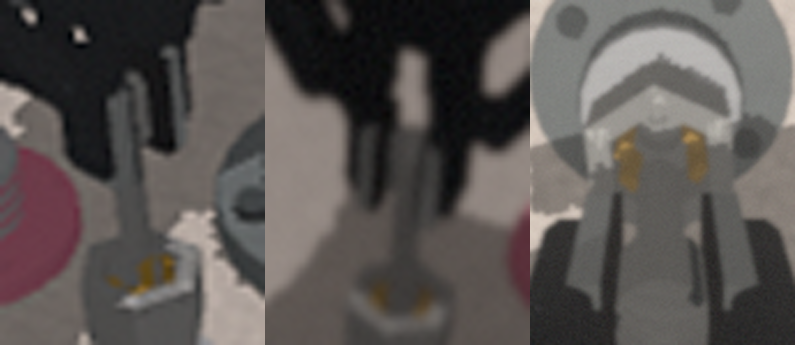

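Call:
play_rows(
  targets=[
    {"slide":[-0.2,-1.2,0],"turn":[0,0,0],"hand":10},
    {"slide":[0,0,3],"turn":[0,0,0],"hand":10},
    {"slide":[0,0,3],"turn":[0,0,0],"hand":10},
    {"slide":[0,0,3],"turn":[0,0,0],"hand":10},
    {"slide":[0,0,0],"turn":[0,0,0],"hand":10},
  ],
)

```text
clock: 7.38
eef_pos: [505.8, -146.2, 122.0]
tool_rot: [-3.142, 0.001, -0.237]
force: [0.0, 1.1, -0.5]
width: 14.8
```

Call:
play_rows(
  targets=[
    {"slide":[0,0,3],"turn":[0,0,0],"hand":10},
    {"slide":[0,0,3],"turn":[0,0,0],"hand":10},
    {"slide":[0,0,3],"turn":[0,0,0],"hand":10},
    {"slide":[0,0,0],"turn":[0,0,0],"hand":10},
  ],
)

```text
clock: 7.88
eef_pos: [505.8, -146.2, 113.0]
tool_rot: [-3.142, 0.001, -0.237]
force: [0.7, 0.2, -0.9]
width: 15.3
```

Run:
```python
from h import *
s=read_state();print(s["eef_pos"],s["force"],s["torque"])
for n in("wrist","scene","side"):
    im,d=get_image(n);cv2.imwrite(f"pics/{n}8.png",im)
a=cv2.imread("pics/scene8.png")[150:215,205:255];b=cv2.imread("pics/side8.png")[115:180,330:380];c=cv2.imread("pics/wrist8.png")[195:345,260:375]
M=np.hstack([cv2.resize(q,(265,345),interpolation=cv2.INTER_CUBIC) for q in (a,b,c)])
cv2.imwrite("pics/m8.png",M)
```

```text
[ 505.8325764  -146.17252741  113.00882657] [ 0.70698561  0.22340241 -0.92266375] [0.02647702 0.0115609  0.02359381]
```

View pics/m8.png

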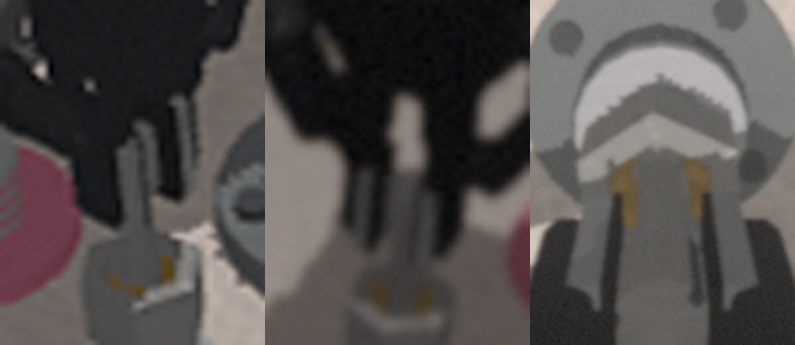

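The shank is in the mouth and centred at about (142,240) in the scene crop. There is no contact force.

Call:
play_rows(
  targets=[
    {"slide":[0,0,3],"turn":[0,0,0],"hand":10},
    {"slide":[0,0,3],"turn":[0,0,0],"hand":10},
    {"slide":[0,0,2],"turn":[0,0,0],"hand":10},
    {"slide":[0,0,0],"turn":[0,0,0],"hand":10},
  ],
)

```text
clock: 8.52
eef_pos: [505.9, -146.2, 105.1]
tool_rot: [-3.142, 0.0, -0.237]
force: [0.2, 0.3, 0.2]
width: 15.1
```

Call:
play_rows(
  targets=[
    {"slide":[0,0,2],"turn":[0,0,0],"hand":10},
    {"slide":[0,0,2],"turn":[0,0,0],"hand":10},
    {"slide":[0,0,0],"turn":[0,0,0],"hand":10},
  ],
)

```text
clock: 8.9
eef_pos: [506.2, -146.9, 101.2]
tool_rot: [3.141, -0.001, -0.238]
force: [0.3, -2.1, -1.0]
width: 14.7
```

Call:
play_rows(
  targets=[
    {"slide":[0,0,1.5],"turn":[0,0,0],"hand":10},
    {"slide":[0,0,0],"turn":[0,0,0],"hand":10},
  ],
)

```text
clock: 9.15
eef_pos: [506.1, -146.8, 99.7]
tool_rot: [3.141, -0.0, -0.238]
force: [0.0, -3.1, -2.0]
width: 15.0
```

Call:
play_rows(
  targets=[
    {"slide":[0,0.6,1],"turn":[0,0,0],"hand":10},
    {"slide":[0,0,0],"turn":[0,0,0],"hand":10},
  ],
)

```text
clock: 9.4
eef_pos: [505.9, -146.9, 98.7]
tool_rot: [3.142, 0.0, -0.238]
force: [1.1, -3.9, -1.4]
width: 15.0
```

Call:
play_rows(
  targets=[
    {"slide":[0,0.2,1.5],"turn":[0,0,0],"hand":10},
    {"slide":[0,0,0],"turn":[0,0,0],"hand":10},
  ],
)

```text
clock: 9.65
eef_pos: [505.7, -147.3, 97.1]
tool_rot: [3.141, 0.0, -0.238]
force: [-0.1, -4.5, -1.9]
width: 15.1
```

Call:
play_rows(
  targets=[
    {"slide":[0,0,1.5],"turn":[0,0,0],"hand":10},
    {"slide":[0,0,0],"turn":[0,0,0],"hand":10},
  ],
)

```text
clock: 9.9
eef_pos: [505.9, -147.2, 95.8]
tool_rot: [3.141, -0.0, -0.238]
force: [0.3, -3.9, 0.9]
width: 15.2
```

Call:
play_rows(
  targets=[
    {"slide":[0,0.7,1],"turn":[0,0,0],"hand":10},
    {"slide":[0,0,0],"turn":[0,0,0],"hand":10},
  ],
)

```text
clock: 10.15
eef_pos: [505.7, -147.5, 94.8]
tool_rot: [-3.141, -0.0, -0.237]
force: [0.1, -2.4, 0.7]
width: 15.4
```

Call:
play_rows(
  targets=[
    {"slide":[0,0,1],"turn":[0,0,0],"hand":10},
    {"slide":[0,0,0],"turn":[0,0,0],"hand":10},
  ],
)

```text
clock: 10.4
eef_pos: [505.7, -147.6, 93.7]
tool_rot: [-3.141, -0.0, -0.237]
force: [0.5, -3.1, 1.6]
width: 15.0
```

Call:
play_rows(
  targets=[
    {"slide":[0,0,1],"turn":[0,0,0],"hand":10},
    {"slide":[0,0,0],"turn":[0,0,0],"hand":10},
  ],
)

```text
clock: 10.65
eef_pos: [505.7, -147.6, 92.8]
tool_rot: [-3.142, -0.0, -0.237]
force: [-0.1, -2.5, 3.7]
width: 15.1
```

Call:
play_rows(
  targets=[
    {"slide":[0,0,1],"turn":[0,0,0],"hand":10},
    {"slide":[0,0,0],"turn":[0,0,0],"hand":10},
  ],
)

```text
clock: 10.9
eef_pos: [505.9, -147.7, 92.6]
tool_rot: [-3.141, -0.001, -0.237]
force: [-1.9, -2.4, 9.9]
width: 15.1
```

Call:
play_rows(
  targets=[
    {"slide":[0,0,0.7],"turn":[0,0,0],"hand":10},
    {"slide":[0,0,0],"turn":[0,0,0],"hand":10},
  ],
)

```text
clock: 11.15
eef_pos: [506.1, -147.8, 92.5]
tool_rot: [-3.141, -0.001, -0.237]
force: [-2.6, -1.8, 15.5]
width: 14.9
```

Call:
play_rows(
  targets=[
    {"slide":[0,0,0.7],"turn":[0,0,0],"hand":10},
    {"slide":[0,0,0],"turn":[0,0,0],"hand":10},
  ],
)

```text
clock: 11.4
eef_pos: [506.2, -147.8, 92.4]
tool_rot: [-3.141, -0.002, -0.237]
force: [-3.2, -1.8, 21.5]
width: 14.9
```

The TCP stopped hard at z 92.4, against a predicted 92.75, and the force rose to 21 N. The bit is on the stop, so I'll unload and open.

Call:
play_rows(
  targets=[
    {"slide":[0,0,-1],"turn":[0,0,0],"hand":10},
    {"slide":[0,0,-1],"turn":[0,0,0],"hand":10},
    {"slide":[0,0,0],"turn":[0,0,0],"hand":25},
    {"slide":[0,0,0],"turn":[0,0,0],"hand":40},
    {"slide":[0,0,0],"turn":[0,0,0],"hand":50},
  ],
)

```text
clock: 12.02
eef_pos: [505.5, -147.0, 92.0]
tool_rot: [-3.141, 0.001, -0.237]
force: [-0.5, 0.2, -0.9]
width: 50.1
```

Call:
play_rows(
  targets=[
    {"slide":[0,0,0],"turn":[0,0,0],"hand":70},
    {"slide":[0,0,0],"turn":[0,0,0],"hand":70},
    {"slide":[0,0,-20],"turn":[0,0,0],"hand":70},
    {"slide":[0,0,-40],"turn":[0,0,0],"hand":70},
    {"slide":[0,0,-20],"turn":[0,0,0],"hand":70},
  ],
)

```text
clock: 12.65
eef_pos: [506.4, -147.9, 174.2]
tool_rot: [-3.142, -0.002, -0.237]
force: [0.8, 0.2, 0.1]
width: 70.1
```

Call:
play_rows(
  targets=[
    {"slide":[0,30,-20],"turn":[0,0,0],"hand":70},
    {"slide":[0,-30,0],"turn":[0,0,0],"hand":70},
    {"slide":[0,0,0],"turn":[0,0,0],"hand":70},
  ],
)

```text
clock: 13.02
eef_pos: [506.3, -145.5, 192.6]
tool_rot: [-3.14, -0.0, -0.234]
force: [0.7, -0.1, -0.0]
width: 69.9
```

Run:
```python
from h import *
s=read_state();print(s["clock"],s["eef_pos"],s["tool_rot"],s["force"],s["torque"],s["qpos"])
c=calibration("wrist");np.savez("w9.npz",K=c["K"],R=c["R"],t=c["t"])
for n in("wrist","scene","side"):
    im,d=get_image(n);cv2.imwrite(f"pics/{n}9.png",im);np.save(n+"9.npy",d)
a=cv2.imread("pics/scene9.png")[150:215,205:255];b=cv2.imread("pics/side9.png")[115:180,330:380]
for n,m in(("scene",a),("side",b)):
    c=calibration(n)
    print(n,[proj(c,[505.3,-148.8,z]).round(1) for z in (86,119,125)])
M=np.hstack([cv2.resize(q,(400,520),interpolation=cv2.INTER_CUBIC) for q in (a,b)])
cv2.imwrite("pics/m9.png",M)
```

```text
13.025 [ 506.2535876  -145.48893704  192.62234006] [-3.13989741e+00 -3.39327666e-04 -2.34332351e-01] [ 0.68467552 -0.06300876 -0.04318839] [-0.03741042 -0.0335331  -0.00922892] [ 0.17667987  0.50454769  0.07437353  1.90477816 -0.05619302  0.73389611
  0.04921691]
scene [array([231.5, 200.7]), array([229.7, 185.4]), array([229.4, 182.6])]
side [array([355.5, 170.1]), array([356.6, 157.4]), array([356.8, 155. ])]
```

View pics/m9.png

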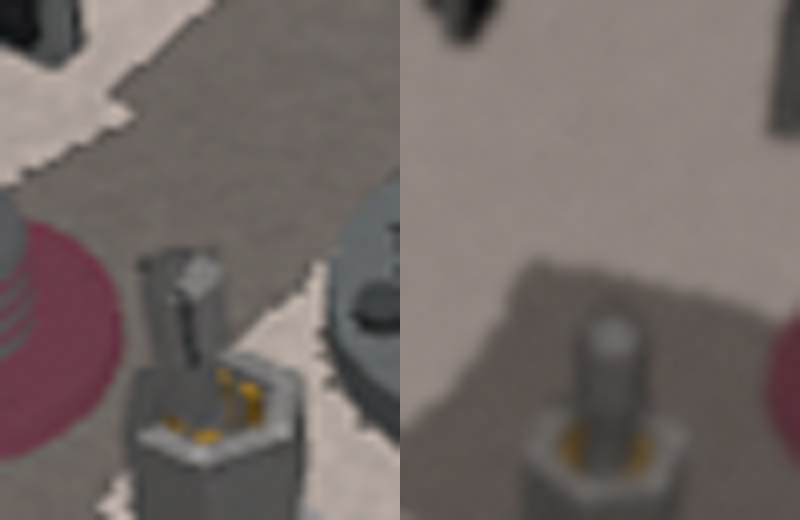

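View pics/wrist9.png

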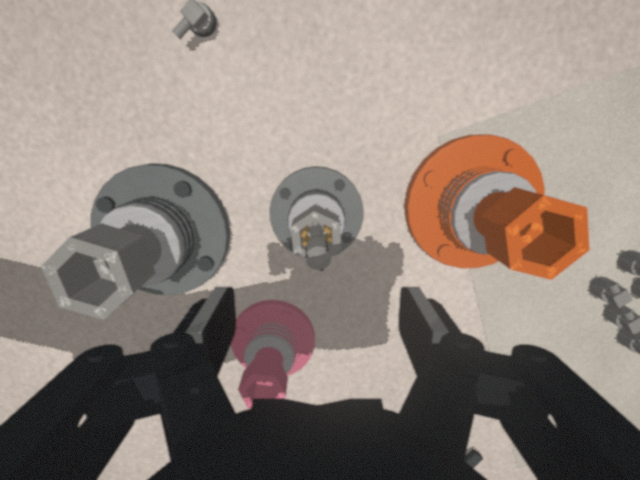

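Run:
```python
from h import *
w=cv2.imread("pics/wrist9.png")[170:280,260:375]
cv2.imwrite("pics/m10.png",cv2.resize(w,None,fx=5,fy=5,interpolation=cv2.INTER_CUBIC))
im=cv2.imread("pics/scene1.png")[185:235,208:258]
im2=cv2.imread("pics/side9.png")[150:200,330:380]
cv2.imwrite("pics/m11.png",np.hstack([cv2.resize(q,(400,400),interpolation=cv2.INTER_CUBIC) for q in (im,im2)]))
```

```text
(no output)
```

View pics/m10.png

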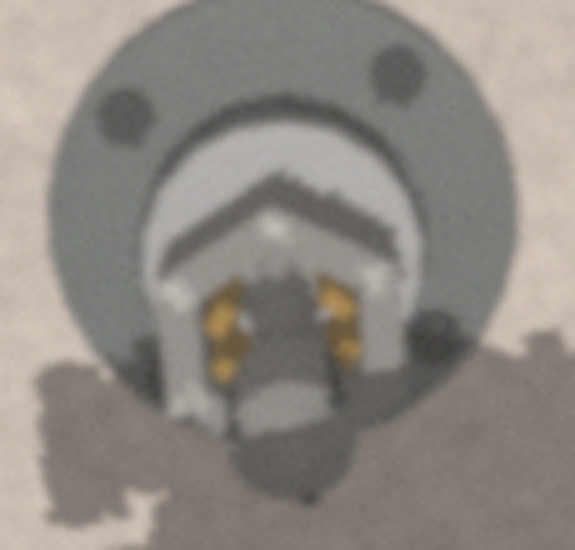

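View pics/m11.png

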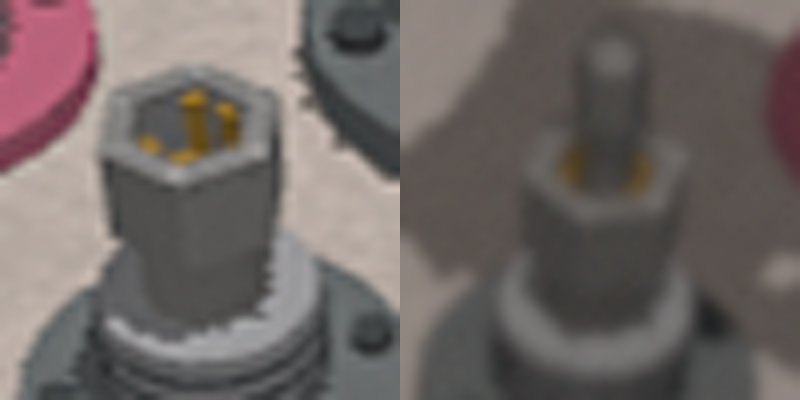

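Run:
```python
from h import *
w=dict(np.load("w9.npz"));sc=calibration("scene");si=calibration("side")
def rep(c,pts,o,k,cen=None):
    X=np.array([onplane(c,o[0]+u/k,o[1]+v/k,86)[:2] for u,v in pts])
    m=X.mean(0) if cen is None else np.array(cen)
    for p in X: print((p).round(1),np.hypot(*(p-m)).round(1),(np.degrees(np.arctan2(*(p-m)[::-1]))%60).round(1))
    print("edges",[(np.degrees(np.arctan2(*(X[(i+1)%len(X)]-X[i])[::-1]))%60).round(1) for i in range(len(X))],m)
rep(sc,[(192,68),(108,98),(105,150),(185,180),(275,142),(275,92)],(208,185),8)
rep(w,[(402,370),(395,268),(275,220),(165,282),(170,415)],(260,170),5,(505.3,-148.8))
rep(si,[(130,140),(125,180),(190,222),(275,205),(285,155)],(330,150),8,(505.3,-148.8))
```

```text
[ 487.9 -157. ] 17.8 26.1
[ 503.7 -168.8] 19.7 29.6
[ 519.  -161.3] 19.5 21.3
[ 521.1 -141.4] 19.0 24.2
[ 503.  -129.5] 19.7 32.4
[ 488.2 -136.9] 19.8 21.8
edges [np.float64(23.1), np.float64(26.1), np.float64(23.9), np.float64(26.8), np.float64(26.6), np.float64(29.0)] [ 503.82630301 -149.13922792]
[ 521.1 -159.1] 18.8 26.8
[ 523.4 -143.4] 18.9 16.4
[ 508.  -132.3] 16.7 20.9
[ 490.  -137.7] 18.9 24.0
[ 485.5 -158. ] 21.8 24.9
edges [np.float64(21.4), np.float64(24.3), np.float64(16.6), np.float64(17.6), np.float64(58.2)] [ 505.3 -148.8]
[ 524.2 -152.4] 19.2 49.1
[ 523.1 -138.3] 20.7 30.4
[ 505.5 -127.1] 21.7 29.4
[ 486.2 -136.8] 22.5 27.9
[ 486.2 -154.6] 20.0 16.8
edges [np.float64(34.1), np.float64(27.5), np.float64(26.8), np.float64(29.7), np.float64(3.2)] [ 505.3 -148.8]
```

Run:
```python
from h import *
for n in("scene","side"):
    c=calibration(n);im=cv2.imread(f"pics/{n}1.png");d=np.load(n+"1.npy");P=cloud(c,d)
    hsv=cv2.cvtColor(im,cv2.COLOR_BGR2HSV)
    for nm,m in(("pink",(hsv[...,0]>160)&(hsv[...,1]>80)),("orange",(hsv[...,0]>6)&(hsv[...,0]<14)&(hsv[...,1]>200))):
        q=P[m&(d>0)&(P[...,2]>-5)&(P[...,2]<200)&(abs(P[...,1])<350)]
        for lo,hi in((3,20),(50,300)):
            r=q[(q[:,2]>lo)&(q[:,2]<hi)]
            if len(r)>5:(x,y),R=cv2.minEnclosingCircle(r[:,:2].astype(np.float32));print(n,nm,lo,x,y,R,r[:,2].max())
    m=(abs(P[...,0]-362)<90)&(abs(P[...,1]+149)<90)&(d>0)&(P[...,2]>60);r=P[m];print("big",r.max(0),r.min(0))
```

```text
scene pink 3 429.2315368652344 -271.01934814453125 45.56901168823242 19.93942345238621
scene pink 50 428.66259765625 -273.1022644042969 21.430953979492188 88.87216435065511
scene orange 3 686.85205078125 -78.06742858886719 161.5718231201172 19.998902776373875
scene orange 50 656.7117309570312 -173.4494171142578 32.7980842590332 124.97189988384814
big [ 390.73552132 -100.5178313   127.01951726] [ 329.13191821 -161.17360241   60.01225617]
side pink 3 427.80169677734375 -268.5363464355469 44.35029220581055 19.462315255671914
side pink 50 428.4580383300781 -270.2870178222656 19.9064884185791 87.6511035638984
side orange 3 632.3919677734375 -157.15713500976562 55.112754821777344 19.974359512425913
side orange 50 649.868896484375 -169.0242462158203 25.848941802978516 124.18328285075867
big [ 382.72125564 -100.57256755  126.35204851] [ 330.59871084 -160.02909182   60.12277619]
```

Call:
play_rows(
  targets=[
    {"slide":[-0.2,3.6,10],"turn":[0,0,-8],"hand":65},
    {"slide":[0,0,40],"turn":[0,0,0],"hand":65},
    {"slide":[0,0,20],"turn":[0,0,0],"hand":65},
    {"slide":[0,0,0],"turn":[0,0,0],"hand":65},
    {"slide":[0,0,0],"turn":[0,0,0],"hand":65},
  ],
)

```text
clock: 13.8
eef_pos: [505.1, -151.7, 123.0]
tool_rot: [3.141, -0.001, -0.098]
force: [-0.1, 0.6, 0.0]
width: 64.9
```

Run:
```python
from h import *
s=read_state();print(s["clock"],s["eef_pos"],s["tool_rot"],s["force"],s["torque"],s["qpos"])
c=calibration("wrist");im,d=get_image("wrist");cv2.imwrite("pics/wrist12.png",im)
```

```text
13.8 [ 505.05864098 -151.67980784  122.98591144] [ 3.14122341e+00 -9.15400946e-04 -9.82748444e-02] [-0.12510464  0.62625426  0.04831652] [-0.01879353  0.0137568  -0.04577977] [ 0.2189277   0.60997186  0.02898952  1.96272246 -0.03041965  0.56834641
  0.17004046]
```

View pics/wrist12.png

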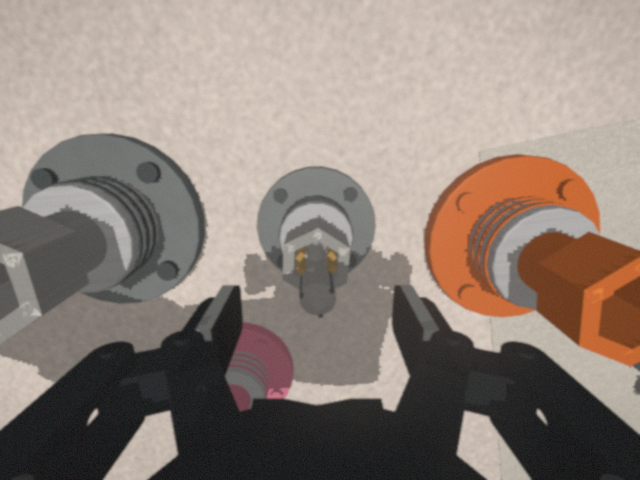

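The hexagon is now symmetric about x≈318, with its apex at (318,233) and corners at (283,250) and (352,250). The fingers are square to its flats, so I'll go down.

Call:
play_rows(
  targets=[
    {"slide":[0.3,-2.5,10],"turn":[0,0,0],"hand":65},
    {"slide":[0,0,20],"turn":[0,0,0],"hand":65},
    {"slide":[0,0,20],"turn":[0,0,0],"hand":65},
    {"slide":[0,0,10],"turn":[0,0,0],"hand":65},
    {"slide":[0,0,3],"turn":[0,0,0],"hand":65},
  ],
)

```text
clock: 14.48
eef_pos: [505.1, -148.5, 59.0]
tool_rot: [-3.141, 0.001, -0.098]
force: [-0.7, 0.3, 0.2]
width: 65.3
```

Call:
play_rows(
  targets=[
    {"slide":[0,0,0],"turn":[0,0,0],"hand":65},
    {"slide":[0,0,0],"turn":[0,0,0],"hand":50},
  ],
)

```text
clock: 14.72
eef_pos: [505.7, -148.8, 60.0]
tool_rot: [3.141, -0.001, -0.098]
force: [-0.2, -0.4, 0.0]
width: 50.4
```

Run:
```python
from h import *
s=read_state();print(s["clock"],s["eef_pos"],s["tool_rot"],s["force"],s["torque"],s["qpos"])
for n in("wrist","scene","side"):
    im,d=get_image(n);cv2.imwrite(f"pics/{n}13.png",im)
a=cv2.imread("pics/scene13.png")[130:260,175:305];b=cv2.imread("pics/side13.png")[85:215,290:420]
cv2.imwrite("pics/m13.png",np.hstack([cv2.resize(q,(400,400),interpolation=cv2.INTER_CUBIC) for q in(a,b)]))
```

```text
14.725 [ 505.69258979 -148.79230633   60.00113493] [ 3.14144070e+00 -1.26449473e-03 -9.78013692e-02] [-0.18556896 -0.40742302  0.04096051] [0.03697344 0.00679189 0.01080413] [ 0.2188245   0.71748853  0.02133357  1.99721608 -0.03400596  0.42594482
  0.16804971]
```

View pics/m13.png

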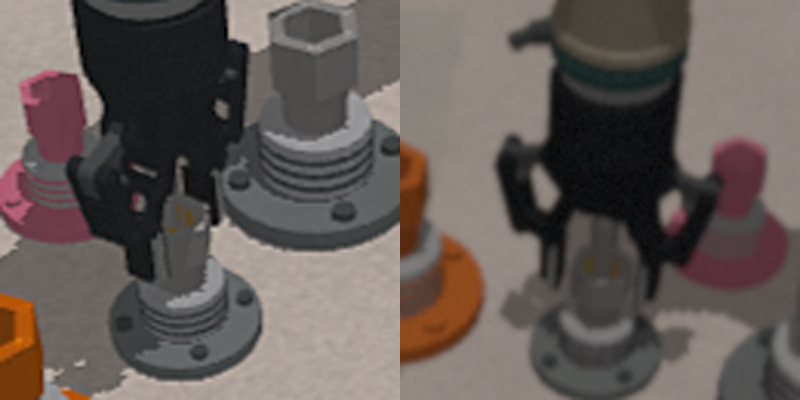

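View pics/wrist13.png

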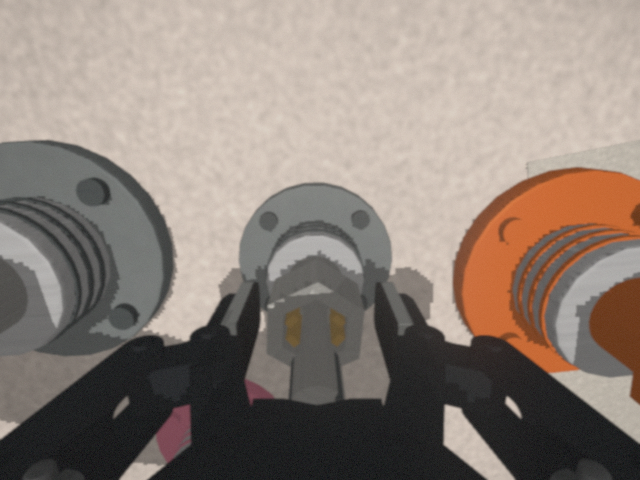

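Call:
play_rows(
  targets=[
    {"slide":[0,0,0],"turn":[0,0,0],"hand":42},
    {"slide":[0,0,0],"turn":[0,0,0],"hand":37},
    {"slide":[0,0,0],"turn":[0,0,0],"hand":33},
    {"slide":[0,0,0],"turn":[0,0,0],"hand":30},
    {"slide":[0,0,0],"turn":[0,0,0],"hand":25},
  ],
)

```text
clock: 15.5
eef_pos: [504.7, -148.6, 59.8]
tool_rot: [-3.141, 0.001, -0.099]
force: [-2.9, 2.0, 4.7]
width: 35.6
```

Run:
```python
from h import *
s=read_state();print(s["clock"],s["eef_pos"],s["tool_rot"],s["force"],s["torque"],s["qpos"],s["width"])
```

```text
15.5 [ 504.74032262 -148.63651809   59.84043336] [-3.14128466e+00  6.28861910e-04 -9.93402709e-02] [-2.87924303  1.97454217  4.6788607 ] [ 0.15875165  0.41504321 -0.31185775] [ 0.21896506  0.71755477  0.02151698  1.99802895 -0.0346974   0.42701539
  0.16743044] 35.606347352041674
```

Call:
play_rows(
  targets=[
    {"slide":[0,0,0],"turn":[0,0,3],"hand":25},
    {"slide":[0,0,0],"turn":[0,0,3],"hand":25},
    {"slide":[0,0,0],"turn":[0,0,3],"hand":25},
  ],
)

```text
clock: 15.88
eef_pos: [505.0, -148.7, 59.8]
tool_rot: [3.141, 0.0, -0.255]
force: [-1.2, -0.2, 4.6]
width: 35.1
```

```bash
cat > r.py <<'E'
from cell import *
import numpy as np
s=read_state();print(round(s["clock"],2),s["eef_pos"].round(1),"yawdeg",np.degrees(s["tool_rot"][2]).round(2),"F",s["force"].round(1),"T",s["torque"].round(3),"tau7",s["tau"][6].round(3),"w",round(s["width"],2),s["qpos"][6].round(3))
E
python3 r.py
```

```text
15.88 [ 505.  -148.7   59.8] yawdeg -14.58 F [-1.2 -0.2  4.6] T [-0.03   0.447  0.461] tau7 -0.183 w 35.08 0.07
```

Call:
play_rows(
  targets=[
    {"slide":[0,0,0],"turn":[0,0,2],"hand":25},
    {"slide":[0,0,0],"turn":[0,0,2],"hand":25},
  ],
)

```text
clock: 16.12
eef_pos: [505.0, -148.7, 59.8]
tool_rot: [3.141, 0.0, -0.324]
force: [-1.3, 0.5, 5.5]
width: 35.1
```

```bash
python3 r.py
```

```text
16.12 [ 505.  -148.7   59.8] yawdeg -18.55 F [-1.3  0.5  5.5] T [-0.003  0.349  0.456] tau7 -0.272 w 35.14 0.027
```

Call:
play_rows(
  targets=[
    {"slide":[0,0,0],"turn":[0,0,2],"hand":25},
    {"slide":[0,0,0],"turn":[0,0,2],"hand":25},
  ],
)

```text
clock: 16.38
eef_pos: [505.1, -148.7, 59.8]
tool_rot: [3.141, 0.0, -0.394]
force: [-0.6, -0.1, 5.7]
width: 35.4
```

```bash
python3 r.py
```

```text
16.38 [ 505.1 -148.7   59.8] yawdeg -22.56 F [-0.6 -0.1  5.7] T [-0.059  0.397  0.429] tau7 -0.272 w 35.42 -0.017
```

Call:
play_rows(
  targets=[
    {"slide":[0,0,0],"turn":[0,0,2],"hand":25},
    {"slide":[0,0,0],"turn":[0,0,2],"hand":25},
  ],
)

```text
clock: 16.62
eef_pos: [505.2, -148.8, 59.8]
tool_rot: [3.141, -0.0, -0.464]
force: [-1.9, -0.3, 4.8]
width: 35.1
```

```bash
python3 r.py
```

```text
16.62 [ 505.2 -148.8   59.8] yawdeg -26.58 F [-1.9 -0.3  4.8] T [-0.058  0.367  0.462] tau7 -0.263 w 35.07 -0.061
```

Call:
play_rows(
  targets=[
    {"slide":[0,0,0],"turn":[0,0,2],"hand":25},
    {"slide":[0,0,0],"turn":[0,0,2],"hand":25},
  ],
)

```text
clock: 16.88
eef_pos: [505.3, -148.8, 59.8]
tool_rot: [3.141, -0.0, -0.534]
force: [-1.3, -0.4, 5.2]
width: 35.1
```

```bash
python3 r.py
```

```text
16.88 [ 505.3 -148.8   59.8] yawdeg -30.58 F [-1.3 -0.4  5.2] T [-0.043  0.349  0.446] tau7 -0.277 w 35.14 -0.105
```

Call:
play_rows(
  targets=[
    {"slide":[0,0,0],"turn":[0,0,2],"hand":25},
    {"slide":[0,0,0],"turn":[0,0,1],"hand":25},
  ],
)

```text
clock: 17.12
eef_pos: [505.3, -148.8, 59.8]
tool_rot: [3.141, -0.0, -0.586]
force: [-0.6, 0.0, 4.9]
width: 35.6
```

```bash
python3 r.py
```

```text
17.12 [ 505.3 -148.8   59.8] yawdeg -33.56 F [-0.6  0.   4.9] T [-0.056  0.376  0.422] tau7 -0.399 w 35.55 -0.137
```

Call:
play_rows(
  targets=[
    {"slide":[0,0,0],"turn":[0,0,2],"hand":25},
    {"slide":[0,0,0],"turn":[0,0,1],"hand":25},
  ],
)

```text
clock: 17.38
eef_pos: [505.4, -148.8, 59.8]
tool_rot: [3.142, -0.001, -0.638]
force: [-1.1, -1.2, 5.0]
width: 35.7
```

```bash
python3 r.py
```

```text
17.38 [ 505.4 -148.8   59.8] yawdeg -36.57 F [-1.1 -1.2  5. ] T [-0.026  0.387  0.431] tau7 -0.4 w 35.69 -0.17
```

Call:
play_rows(
  targets=[
    {"slide":[0,0,0],"turn":[0,0,2],"hand":25},
    {"slide":[0,0,0],"turn":[0,0,1],"hand":25},
  ],
)

```text
clock: 17.62
eef_pos: [505.4, -148.9, 59.8]
tool_rot: [3.142, -0.001, -0.691]
force: [-0.4, -0.3, 4.7]
width: 35.4
```

```bash
python3 r.py
```

```text
17.62 [ 505.4 -148.9   59.8] yawdeg -39.57 F [-0.4 -0.3  4.7] T [-0.07   0.317  0.527] tau7 -0.403 w 35.4 -0.203
```

Call:
play_rows(
  targets=[
    {"slide":[0,0,0],"turn":[0,0,2],"hand":25},
    {"slide":[0,0,0],"turn":[0,0,1],"hand":25},
  ],
)

```text
clock: 17.88
eef_pos: [505.5, -148.9, 59.8]
tool_rot: [-3.142, -0.001, -0.743]
force: [-0.6, -1.4, 5.5]
width: 35.0
```

```bash
python3 r.py
```

```text
17.88 [ 505.5 -148.9   59.8] yawdeg -42.59 F [-0.6 -1.4  5.5] T [-0.089  0.314  0.495] tau7 -0.408 w 34.99 -0.237
```

Call:
play_rows(
  targets=[
    {"slide":[0,0,0],"turn":[0,0,2],"hand":25},
    {"slide":[0,0,0],"turn":[0,0,0],"hand":25},
  ],
)

```text
clock: 18.12
eef_pos: [505.5, -149.0, 59.8]
tool_rot: [-3.141, -0.001, -0.779]
force: [-1.0, 0.4, 5.5]
width: 35.5
```

```bash
python3 r.py
```

```text
18.12 [ 505.5 -149.    59.8] yawdeg -44.62 F [-1.   0.4  5.5] T [-0.093  0.365  0.252] tau7 -0.279 w 35.46 -0.259
```

Call:
play_rows(
  targets=[
    {"slide":[0,0,0],"turn":[0,0,1.5],"hand":25},
    {"slide":[0,0,0],"turn":[0,0,1.5],"hand":25},
  ],
)

```text
clock: 18.38
eef_pos: [505.5, -149.1, 59.8]
tool_rot: [-3.141, -0.001, -0.831]
force: [-0.8, -1.4, 5.3]
width: 35.5
```

```bash
python3 r.py
```

```text
18.38 [ 505.5 -149.1   59.8] yawdeg -47.6 F [-0.8 -1.4  5.3] T [-0.12   0.308  0.498] tau7 -0.355 w 35.52 -0.292
```

Call:
play_rows(
  targets=[
    {"slide":[0,0,0],"turn":[0,0,1.5],"hand":25},
  ],
)

```text
clock: 18.5
eef_pos: [505.6, -149.1, 59.8]
tool_rot: [-3.141, -0.001, -0.857]
force: [-0.6, -1.4, 5.0]
width: 35.5
```

```bash
python3 r.py
```

```text
18.5 [ 505.6 -149.1   59.8] yawdeg -49.1 F [-0.6 -1.4  5. ] T [-0.09   0.303  0.521] tau7 -0.359 w 35.54 -0.308
```

Call:
play_rows(
  targets=[
    {"slide":[0,0,0],"turn":[0,0,1.5],"hand":25},
    {"slide":[0,0,0],"turn":[0,0,1.5],"hand":25},
  ],
)

```text
clock: 18.75
eef_pos: [505.6, -149.1, 59.8]
tool_rot: [-3.141, -0.001, -0.909]
force: [-0.3, -1.8, 5.0]
width: 35.6
```

```bash
python3 r.py
python3 - <<'E'
from h import *
for n in("scene","side","wrist"):
    im,d=get_image(n);cv2.imwrite(f"pics/{n}14.png",im)
a=cv2.imread("pics/scene14.png")[130:260,175:305];b=cv2.imread("pics/wrist14.png")[230:430,220:420]
cv2.imwrite("pics/m14.png",np.hstack([cv2.resize(q,(400,400),interpolation=cv2.INTER_CUBIC) for q in(a,b)]))
E
```

```text
18.75 [ 505.6 -149.1   59.8] yawdeg -52.1 F [-0.3 -1.8  5. ] T [-0.105  0.366  0.508] tau7 -0.405 w 35.58 -0.342
```

View pics/m14.png

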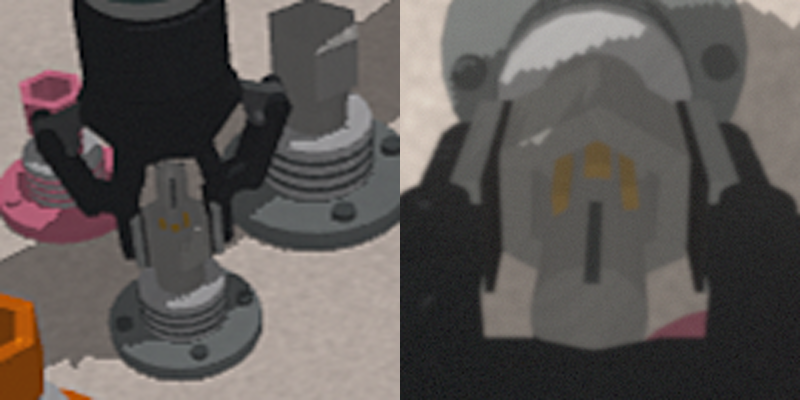

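The wrist crop shows the nut's flats still parallel to the pads, so the nut has turned with the gripper. The bit stands upright in the middle.

Call:
play_rows(
  targets=[
    {"slide":[0,0,0],"turn":[0,0,1.5],"hand":25},
    {"slide":[0,0,0],"turn":[0,0,1.5],"hand":25},
  ],
)

```text
clock: 19.15
eef_pos: [505.7, -149.2, 59.8]
tool_rot: [-3.141, -0.001, -0.962]
force: [-0.5, -1.1, 5.6]
width: 35.5
```

```bash
python3 r.py
```

```text
19.15 [ 505.7 -149.2   59.8] yawdeg -55.09 F [-0.5 -1.1  5.6] T [-0.137  0.273  0.56 ] tau7 -0.442 w 35.46 -0.375
```

Call:
play_rows(
  targets=[
    {"slide":[0,0,0],"turn":[0,0,1.5],"hand":25},
    {"slide":[0,0,0],"turn":[0,0,1.5],"hand":25},
  ],
)

```text
clock: 19.4
eef_pos: [505.7, -149.2, 59.8]
tool_rot: [-3.141, -0.001, -1.014]
force: [-0.6, -1.8, 5.3]
width: 35.2
```

```bash
python3 r.py
```

```text
19.4 [ 505.7 -149.2   59.8] yawdeg -58.08 F [-0.6 -1.8  5.3] T [-0.196  0.301  0.768] tau7 -0.55 w 35.25 -0.408
```

Call:
play_rows(
  targets=[
    {"slide":[0,0,0],"turn":[0,0,0],"hand":25},
  ],
)

```text
clock: 19.52
eef_pos: [505.7, -149.2, 59.8]
tool_rot: [-3.141, -0.001, -1.013]
force: [-1.0, -1.3, 5.3]
width: 35.3
```

```bash
python3 r.py
```

```text
19.52 [ 505.7 -149.2   59.8] yawdeg -58.07 F [-1.  -1.3  5.3] T [-0.084  0.314  0.473] tau7 -0.518 w 35.26 -0.408
```

Call:
play_rows(
  targets=[
    {"slide":[0,0,0],"turn":[0,0,0.5],"hand":25},
  ],
)

```text
clock: 19.65
eef_pos: [505.7, -149.2, 59.8]
tool_rot: [-3.141, -0.001, -1.022]
force: [-1.1, -1.8, 5.1]
width: 35.4
```

```bash
python3 r.py
```

```text
19.65 [ 505.7 -149.2   59.8] yawdeg -58.53 F [-1.1 -1.8  5.1] T [-0.153  0.245  0.69 ] tau7 -0.645 w 35.38 -0.413
```

The torque while turning rose from 0.45 to about 0.77 N m, which is 0.3 above the free drag. That is well tightened, so I'll let go.

Call:
play_rows(
  targets=[
    {"slide":[0,0,0],"turn":[0,0,0],"hand":45},
    {"slide":[0,0,0],"turn":[0,0,0],"hand":60},
    {"slide":[0,0,0],"turn":[0,0,0],"hand":65},
    {"slide":[0,0,0],"turn":[0,0,0],"hand":65},
  ],
)

```text
clock: 20.15
eef_pos: [505.1, -148.6, 59.3]
tool_rot: [3.142, 0.0, -1.023]
force: [0.5, -0.6, 0.4]
width: 64.7
```

```bash
python3 r.py
python3 - <<'E'
from h import *
for n in("scene","side","wrist"):
    im,d=get_image(n);cv2.imwrite(f"pics/{n}15.png",im)
a=cv2.imread("pics/scene15.png")[130:260,175:305];b=cv2.imread("pics/wrist15.png")[230:430,220:420]
cv2.imwrite("pics/m15.png",np.hstack([cv2.resize(q,(400,400),interpolation=cv2.INTER_CUBIC) for q in(a,b)]))
E
```

```text
20.15 [ 505.1 -148.6   59.3] yawdeg -58.61 F [ 0.5 -0.6  0.4] T [-0.028 -0.054  0.012] tau7 -0.001 w 64.66 -0.414
```

View pics/m15.png

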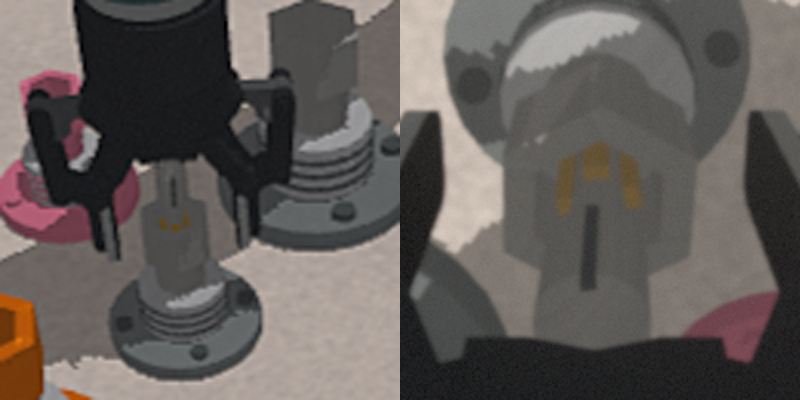

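Call:
play_rows(
  targets=[
    {"slide":[0,0,-15],"turn":[0,0,0],"hand":65},
    {"slide":[0,0,-40],"turn":[0,0,0],"hand":65},
    {"slide":[0,0,-50],"turn":[0,0,0],"hand":65},
    {"slide":[0,0,-40],"turn":[0,0,0],"hand":65},
    {"slide":[0,0,0],"turn":[0,0,0],"hand":65},
  ],
)

```text
clock: 20.92
eef_pos: [507.3, -149.5, 208.4]
tool_rot: [-3.136, -0.005, -1.023]
force: [-0.4, 0.0, -0.3]
width: 65.0
```

Call:
play_rows(
  targets=[
    {"slide":[40,-30,0],"turn":[0,0,0],"hand":65},
    {"slide":[40,-30,0],"turn":[0,0,0],"hand":65},
    {"slide":[40,-30,0],"turn":[0,0,0],"hand":65},
    {"slide":[0,0,0],"turn":[0,0,0],"hand":65},
    {"slide":[0,0,0],"turn":[0,0,0],"hand":65},
  ],
)

```text
clock: 21.55
eef_pos: [643.0, -203.9, 203.3]
tool_rot: [3.14, 0.002, -1.023]
force: [0.0, 0.6, -0.0]
width: 65.2
```

```bash
python3 r.py
python3 - <<'E'
from h import *
for n in("scene","side"):
    im,d=get_image(n);cv2.imwrite(f"pics/{n}16.png",im)
a=cv2.imread("pics/scene16.png")[150:215,205:255];b=cv2.imread("pics/side16.png")[115:180,330:380]
cv2.imwrite("pics/m16.png",np.hstack([cv2.resize(q,(400,520),interpolation=cv2.INTER_CUBIC) for q in (a,b)]))
E
```

```text
21.55 [ 643.  -203.9  203.3] yawdeg -58.63 F [ 0.   0.6 -0. ] T [-0.015 -0.004 -0.007] tau7 -0.0 w 65.22 -0.513
```

View pics/m16.png

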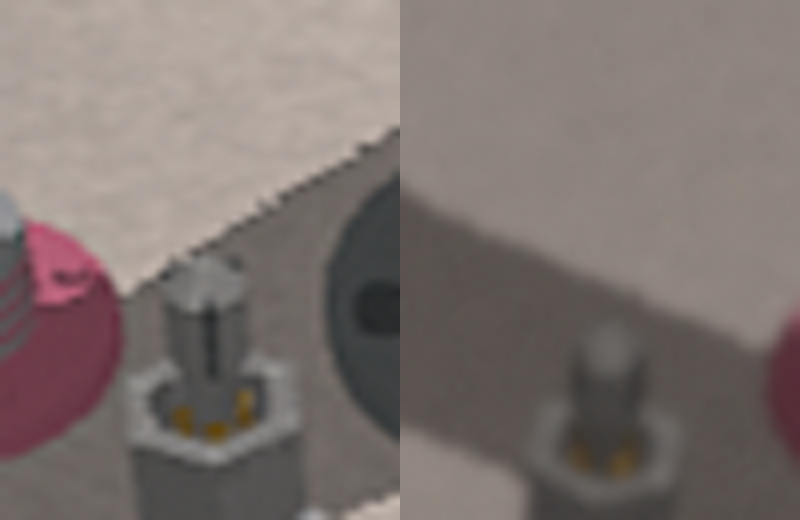

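View pics/scene16.png

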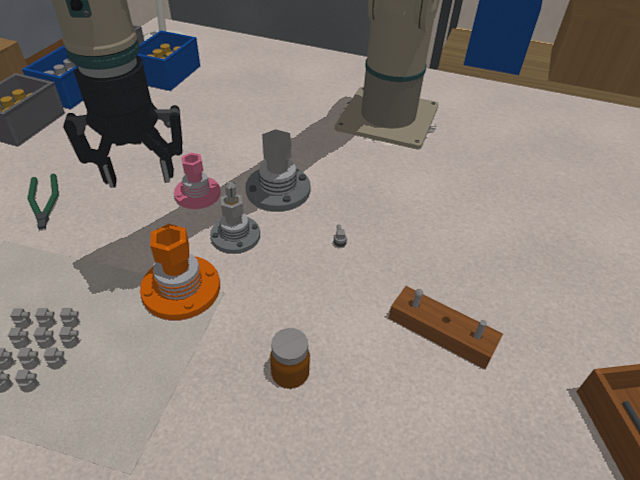

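The final views show the cone rim at about (230.6,185.6) in the scene picture, against (229.7,185.4) predicted for a seated, upright bit. In the side picture it is at (356,158), against (356.6,157.4). The other two bits, the plug and the jar look unmoved, so I'll hand in.

```bash
python3 -c "
from cell import *
print(finish_job())"
```

```text
the job is handed in; nothing more can be done
None
```

The countersink bit is seated in the small grey holder, the collet nut is tightened on it, and the job is handed in. The clock read about 21.6 s, and no verdict is reported.

- **Seating:** I pushed the bit down in small steps until it met a hard stop. The tool stopped at 92.4 mm, where I had predicted 92.75 mm, and the highest push force read was about 21 N. I then unloaded it and let go.
- **Tightening:** I turned the nut about 49° clockwise (0.86 rad). The torque while turning rose from about 0.45 N m when free to about 0.77 N m, roughly 0.3 above the free drag. The jaw force itself cannot be read, so the grip is judged from torque alone. That torque reading was noisy: it fell to 0.47 N m when the arm held still, and the last half-degree step read 0.69 N m. Even the lowest estimate (about 0.22 above drag) is past "just firm" and far below overtightened.
- **Last checks:** After release, the scene picture put the top rim of the bit's head within 1 px of where a seated, upright bit should be. The side picture differed by about 1.3 px, downwards. Before tightening, the bit had leaned slightly in the loose collet, and it looked straighter afterwards.
- **Bystanders:** The other two bits, the plug and the jar looked unmoved. The gripper was clear of everything, with its force reading near zero.

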